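# Load a wood sample in the bench trimmer

### The job

Get the wooden sample ready for trimming: raise the trimmer's clamp lever all the way, lay the sample flat on the bed and feed it lengthwise into the throat, gently, until it is home against the back stop hidden inside the head and flat against the side wall opposite the lever. Then pull the lever down so that the clamp holds it there, and let go; do not knock or shift the other things on the desk.

Things in the scene. Friction and masses are not known exactly. Their poses are not given: they have to be found in the camera images.
- wood_sample: Flat oiled wooden sample block with a small drilled hole in one corner: 48 wide (its x) x 110 long (its y) x 12 mm thick (its z), 70 g. Origin at the centre of its underside. It lies flat on the desk; either end may go in first.
- trimmer: Grey enclosed bench trimmer, bolted down, level. Origin at desk level under the middle of the head's upright front face; +x points into the head, +y to the side without the lever. Black base and steel bed (120 mm wide, its surface 24 mm above the desk) reach 130 mm out in front of the face. Head 170 mm wide, 138 high, 112 deep; its throat is in the front face, at x = 0.
- throat_mouth (a point): Middle of the throat's lower edge, on the bed at the front face; axes as the trimmer's. The throat is 62 mm wide (side walls at y = +31 and -31 mm; the one at +31 is the side fence) and 36 mm high. In it, out of sight, a full-width back stop is set somewhere between 58 and 78 mm behind the front face.
- visor_edge (a point): Middle of the lower front edge of the black visor that overhangs the throat: 22 mm in front of the head's face, 103 mm above the desk. The visor is 154 mm wide and 30 mm high, so a hand cannot stand upright close to the throat; lean it back, away from the head.
- clamp_lever (a joint): Clamp lever on the trimmer's -y side: steel rod with a black ball, turning about an axis along the trimmer's y; rad. 0 = fully up (rod 0.75 rad above level, pointing to the trimmer's -x), grows as it is pulled down, 0.75 = level, limit 0.9. It stays where it is left. Each radian lowers the clamp bar by 30 mm; on a 12 mm sample it bites at about 0.73.
- lever_knob (a point): Centre of the lever's black ball, 28 mm diameter, 130 mm to the -y side of the trimmer's middle plane.
- lever_pivot (a point): Point on the lever's axis in the plane in which the ball swings: 30 mm behind the front face, 105 mm above the desk, 130 mm to the -y side. The ball's centre is 150 mm from it.
- clamp_bar: Aluminium clamp bar with rubber foot inside the throat, 56 mm wide, 11 to 33 mm behind the front face; moved down by the lever; its underside is 34 mm above the bed with the lever fully up. Origin at the middle of its underside.
- pen_pot: Black pot full of pens, 84 mm across, 147 mm high, origin at the centre of its underside; bystander.
- paint_pot: Small paint pot, 54 mm across, 61 mm high, origin at the centre of its underside; bystander.
- tape_measure: Pocket tape measure standing on edge, 33 x 80 x 61 mm (its x, y, z), origin at the centre of its underside; bystander.
- mug: Mug with handle to its -y, 82 x 113 x 92 mm, origin at the centre of its underside; bystander.
- tile_long: Glazed tile lying flat, 130 x 65 x 8 mm (its x, y, z), origin at the centre of its underside; bystander.
- tile_square: Square glazed tile lying flat, 98 x 98 x 9 mm, origin at the centre of its underside; bystander.

How it is judged:
By the outcome, as a careful person would: the job done as asked, in the order asked, and still so for the second after the job is handed in, with the robot touching nothing.
It also fails if it takes over 72 s, if anything falls off the work surface, if the arm or the gripper's body presses on something with over 40 N, if the wrist force passes 120 N, or if a joint passes its speed limit or range.

### The arm

A 7-joint arm with a two-finger parallel gripper is mounted at the origin on a cart in front of the work surface, level with it; the furniture and walls round the work are solid. World frame = base frame: x ahead of the robot, y to its left, z up, the work surface at z = 0. Lengths are in m, angles in rad, forces in N, time in s.
With the tool pointing down it reaches from about 0.4 to 0.9 m from the base axis. Payload 5.6 kg.
Tool frame: the origin (TCP) lies on the centre line of the jaws, within the pads' length; the fingertips stand 8 mm ahead of it and the grasp point (between the pads) lies 11 mm behind it (manip.tip_reach is the distance from the TCP to the fingertips, in m); z points along the fingers, y is the line along which they close (so a half turn about z gives the same grasp; the last joint's range is limited). The gripper opens to 92 mm and grips with 3 to 60 N. Pads are 20 mm wide; open, the fingers measure 128 mm over their backs; the gripper's body (75 mm by 189 mm) begins 69 mm behind the grasp point.
Start: joints at [1.306, 0.468, -0.012, 1.603, 0.006, 1.071, -0.056], TCP at [0.143, -0.634, 0.223] pointing down, gripper open.
Joint ranges: [-2.53, 2.53], [-0.31, 2.02], [-1.57, 1.55], [0.28, 2.44], [-1.29, 4.43], [0.15, 1.84], [-2.92, 2.92]. Speed limits (rad/s): [2.57, 2.57, 3.14, 3.14, 3.14, 3.14, 3.14].

### API

Orientations are given as a rotation vector (axis times angle).
In Python, from cell import manip, optics, ticket gives the robot as it stands.
- The arm moves only by the tool play_rows, never from a script. Its argument "increments" is a list of rows, each a list of 5 numbers: the finger opening in cm, from 0 to 9.19, then the shift along the tool's x, y, z in cm, then the turn about the tool's z in degrees. In form: [[claw, dx, dy, dz, roll], ...]. A call has 1 to 20 rows; each row is the pose to reach, as a shift and turn from the pose commanded when the call began, along the tool's axes at that moment; what a row does not reach only later rows make up. A row lasts 1/12 s, in which the tool goes at most 41.7 mm and 7.16 degrees, less where a joint would pass 70% of its speed; a pose out of reach is approached as far as the arm can. A call with a gripper value outside its range is refused whole. The fingers move at their own pace and stop on an object; "squeeze" is the grip in N (left out, the last holds). Time passes only in rows, so rows that repeat a pose let the fingers close. It gives the time, the measured TCP pose, the force, the opening and the grip force at its end, in the units of the state.
- manip.get_obs(): the state, without advancing time (a new reading comes with each control period).
- optics.capture(name): name is "scene" or "top" or "wrist"; returns a dict with "frame" (384x512x3 uint8, red, green, blue), "range_z" (384x512 float32, m along the optical axis (not along the pixel's ray), 0 where there is no reading), "fx", "fy", "cx", "cy" (pixels), "rvec" (rotation vector, rad) and "tvec" (3), from world to camera coordinates, as OpenCV has them. Camera axes: x right, y down, z forward; pixel columns grow to the right and rows downward; lengths in m; the calibration is good to about 2 mm. A picture is of the moment at which its call begins.
- ticket.job_done(): hands the job in; it is judged then, once.
The state is a dict: "t": time; "joint_positions": joint angles; "joint_velocities": joint speeds; "tau": joint torques, N m; "tool_pos": TCP position; "ee_rot": TCP orientation; "wrist_force": force on the tool from outside, world axes, zero at the start; "wrist_torque": the same for the moment, N m; "width": finger opening in m; "grasp_force": force on a finger pad.
Only numpy, scipy, OpenCV 4.12 (cv2) and the standard library are available. Lean on these libraries where they do the work, as an engineer would, in place of code of your own. Each camera call takes 0.05 s, during which the arm holds its last target. There are 200 camera calls.

## Working session

There is one attempt and no reset: what is moved stays moved. The work goes in short steps, Python scripts to look and compute and a tool call to move; the robot and the scene stay as the last step left them, time stands still between calls to the robot, and variables do not carry over. Pictures are saved under pics/ and viewed, at most 10 in all, crops included, and the job is handed in when it is done.

Besides the shell and the picture viewer there is one more tool, called after "Call:" by a JSON object that holds its "api" and its "payload". play_rows: Moves the arm, as the interface text tells. Its arguments: {"type":"object","properties":{"increments":{"type":"array","items":{"type":"array","items":{"type":"number"}}},"squeeze":{"type":"number"}},"required":["increments"]}

```bash
mkdir -p pics; ls; cat > h.py <<'E'
import numpy as np, cv2
from cell import manip, optics, ticket
def cap(n):
    c=optics.capture(n); c['R']=cv2.Rodrigues(np.array(c['rvec'],float))[0]; c['t']=np.array(c['tvec'],float).reshape(3); return c
def ray(c,u,v):
    d=c['R'].T@np.array([(u-c['cx'])/c['fx'],(v-c['cy'])/c['fy'],1.]); return -c['R'].T@c['t'],d
def onz(c,u,v,z):
    o,d=ray(c,u,v); return o+d*(z-o[2])/d[2]
def cloud(c):
    v,u=np.mgrid[0:384,0:512]; Z=c['range_z']
    P=np.stack([(u-c['cx'])/c['fx']*Z,(v-c['cy'])/c['fy']*Z,Z],-1)
    return (P-c['t'])@c['R']
def proj(c,p):
    q=c['R']@np.array(p)+c['t']; return q[0]/q[2]*c['fx']+c['cx'],q[1]/q[2]*c['fy']+c['cy']
def tri(c1,p1,c2,p2):
    o1,d1=ray(c1,*p1);o2,d2=ray(c2,*p2)
    s=np.linalg.lstsq(np.stack([d1,-d2],1),o2-o1,rcond=None)[0]
    a,b=o1+d1*s[0],o2+d2*s[1]; return (a+b)/2,np.linalg.norm(a-b)
E
python3 - <<'E'
from h import *
ims=[]
for n in ['scene','top','wrist']:
    c=cap(n); cv2.imwrite(f'pics/{n}0.png',c['frame'][:,:,::-1]); np.savez(f'{n}0.npz',**c)
    print(n,-c['R'].T@c['t'],c['R'][2],c['fx'],(c['range_z']>0).mean())
    ims.append(c['frame'][:,:,::-1])
print(manip.get_obs())
E
```

```text
pics
scene [ 0.24484278 -0.51562313  0.92034627] [ 0.32293605  0.61098306 -0.72278074] 346.60650158432037 0.9958750406901041
top [0.34925609 0.14890848 1.27331575] [ 2.09140107e-01  3.61878960e-04 -9.77885619e-01] 491.7520615722794 0.9962666829427084
wrist [ 0.21662254 -0.61790896  0.38436416] [-0.26577693 -0.0587225  -0.9622444 ] 287.29833223508086 0.9960581461588541
{'t': 0.15, 'joint_positions': array([ 1.3059905 ,  0.46818979, -0.01159191,  1.60342906,  0.00601398,
        1.07141284, -0.05629646]), 'joint_velocities': array([ 0.00039431, -0.00236286, -0.00012897, -0.00450407, -0.00067265,
        0.00150213,  0.00111358]), 'tau': array([ 5.36232801e-04, -5.20945072e+01, -1.23212545e-02, -2.43974787e+01,
       -5.66544570e-02,  1.52218470e-02,  9.35612138e-05]), 'tool_pos': array([ 0.14282184, -0.6336496 ,  0.22184246]), 'ee_rot': array([-3.12093463e+00, -3.47444901e-01,  4.35785322e-04]), 'wrist_force': array([-0.94952636,  0.19888552,  0.44073862]), 'wrist_torque': array([ 0.01054741, -0.01771151,  0.01108476]), 'grasp_force': 0.0, 'width': 0.09212816119089833}
```

View pics/scene0.png

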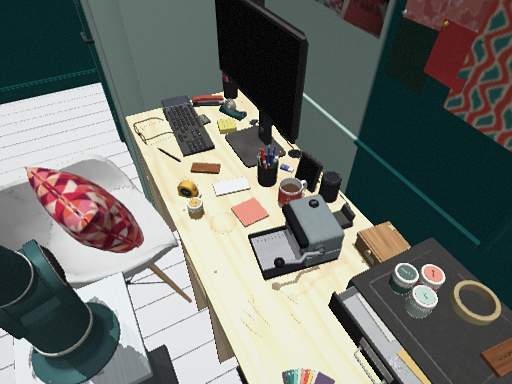

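View pics/top0.png

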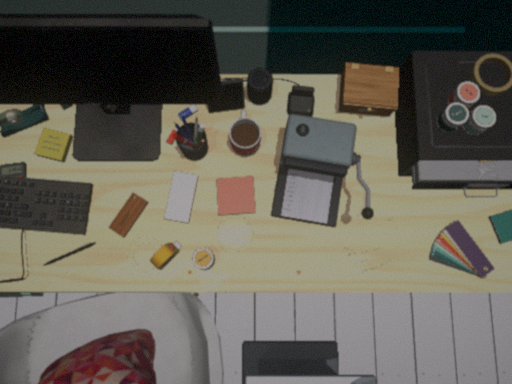

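The top view shows the brown sample at about (128,215), and the trimmer with its head at (318,145), bed at (308,195) and knob at (368,212). The paint pot is at (203,258), the tape at (165,255), the mug at (245,137) and the pens at (190,143). The scene view agrees, with the sample at (206,168) and the trimmer at (300,240).

```bash
python3 - <<'E'
from h import *
L=lambda n:dict(np.load(n+'0.npz'))
t,s=L('top'),L('scene')
res={}
for n,c,box in [('top',t,(100,185,155,245)),('scene',s,(185,155,228,180))]:
    P=cloud(c); hsv=cv2.cvtColor(c['frame'],cv2.COLOR_RGB2HSV)
    x0,y0,x1,y1=box; h=hsv[y0:y1,x0:x1]
    ctr=h[(y1-y0)//2-2:(y1-y0)//2+3,(x1-x0)//2-2:(x1-x0)//2+3].reshape(-1,3).mean(0)
    m=np.zeros((384,512),np.uint8); m[y0:y1,x0:x1]=((h[...,2]<170)&(h[...,1]>95)&(h[...,0]<20))*255
    k=max(cv2.findContours(m,cv2.RETR_EXTERNAL,cv2.CHAIN_APPROX_NONE)[0],key=cv2.contourArea)
    z=P[...,2][m>0]; print(n,'hsv',ctr,'area',cv2.contourArea(k),'z pct',np.percentile(z,[5,50,95]).round(4))
    pts=np.array([onz(c,*p[0],0.012)[:2] for p in k]).astype(np.float32)
    r=cv2.minAreaRect(pts*1000); print('rect mm',r)
    M=cv2.moments(k); res[n]=(M['m10']/M['m00'],M['m01']/M['m00'])
    print('centroid',res[n],onz(c,*res[n],0.012))
print('tri',tri(t,res['top'],s,res['scene']))
# trimmer cloud
P=cloud(t)
for nm,(x0,y0,x1,y1) in dict(bed=(288,180,330,212),headtop=(290,125,350,160),desk=(220,230,280,280)).items():
    z=P[y0:y1,x0:x1,2];print(nm,np.percentile(z,[5,25,50,75,95]).round(4))
for c,n in((t,'top'),(s,'scene')):
    P=cloud(c); m=(P[...,2]>0.129)&(P[...,2]<0.147)&(abs(P[...,1]+0.02)<0.25)&(P[...,0]>.4)&(P[...,0]<.8)
    print(n,m.sum(),P[m][:,:2].min(0),P[m][:,:2].max(0))
    m2=m.astype(np.uint8); nn,lab,st,ce=cv2.connectedComponentsWithStats(m2)
    for i in range(1,nn):
        if st[i,4]>60:
            print(st[i],cv2.minAreaRect(P[lab==i][:,:2].astype(np.float32)*1000),P[lab==i].mean(0))
img=np.hstack([cv2.resize(t['frame'][100:235,260:395],(540,540),interpolation=cv2.INTER_CUBIC)])[:,:,::-1]
cv2.imwrite('pics/crop1.png',img)
E
```

```text
top hsv [ 12.64 141.2   98.44] area 714.5 z pct [0.008  0.0124 0.0164]
rect mm ((547.0457763671875, 466.17071533203125), (48.09202575683594, 108.86277770996094), 57.33624267578125)
centroid (127.93095404711919, 214.456496384418) [0.54636726 0.4664614  0.012     ]
scene hsv [ 11.32 149.64 148.12] area 236.5 z pct [0.0029 0.0115 0.0149]
rect mm ((546.202392578125, 458.007080078125), (56.633636474609375, 108.27909851074219), 57.119041442871094)
centroid (205.14940098661026, 167.95701198026777) [0.54606428 0.45684008 0.012     ]
tri (array([5.49002113e-01, 4.69188067e-01, 5.47377629e-04]), np.float64(0.0017098163367372525))
bed [0.0195 0.0219 0.0237 0.0254 0.0279]
headtop [0.1334 0.1361 0.1377 0.1393 0.1432]
desk [-0.0043 -0.002  -0.0002  0.0014  0.0038]
top 3793 [ 0.57194165 -0.26810413] [0.79968833 0.07055629]
[409 104  20  82 234] ((697.2767333984375, -245.76351928710938), (203.9627685546875, 20.5937557220459), 6.828609943389893) [ 0.69173232 -0.24594778  0.13774524]
[ 283  114   74   62 3479] ((699.60009765625, -16.55731201171875), (169.4940185546875, 133.97398376464844), 80.4623794555664) [ 0.69884244 -0.01662985  0.13656331]
[358 174  12  22  79] ((599.8612060546875, -119.93415069580078), (56.98271179199219, 13.836136817932129), 17.433900833129883) [ 0.5955574  -0.12025286  0.13681561]
scene 2102 [ 0.55823541 -0.26978771] [0.77905636 0.07008397]
[ 283  194   62   51 1948] ((702.3997802734375, -18.466705322265625), (171.16079711914062, 133.08120727539062), 80.55665588378906) [ 0.6995971  -0.02618975  0.13646472]
[290 252  18  12  62] ((592.0071411132812, -125.08912658691406), (66.19100189208984, 14.644043922424316), 17.378725051879883) [ 0.59391773 -0.12477817  0.13817703]
[338 283  18  13  64] ((645.7305297851562, -250.43849182128906), (9.94771957397461, 53.008399963378906), 89.25009155273438) [ 0.64866022 -0.25201909  0.1362271 ]
```

View pics/crop1.png

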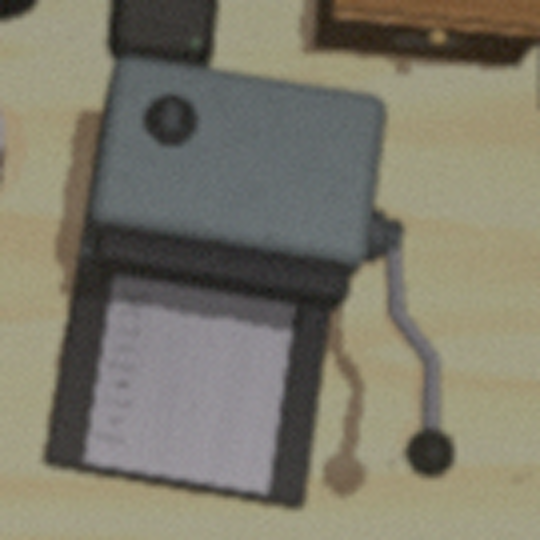

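The crop shows the head with its visor, the bed's front corners at crop (45,462) and (303,505), and the knob at crop (430,452). Rows can only roll the tool about its own z. A vertical hand can't clear the visor, so I'll test whether the arm tilts at the edge of its reach.

Call:
{"api": "play_rows", "payload": {"increments": [[9.19,0,0,-4,0],[9.19,0,0,-8,0],[9.19,0,0,-12,0],[9.19,0,0,-16,0],[9.19,0,0,-20,0],[9.19,0,0,-24,0],[9.19,0,0,-28,0],[9.19,0,0,-32,0],[9.19,0,0,-36,0],[9.19,0,0,-40,0],[9.19,0,0,-44,0],[9.19,0,0,-48,0],[9.19,0,0,-52,0],[9.19,0,0,-56,0],[9.19,0,0,-60,0]]}}

```text
t: 1.4
tool_pos: [0.1359, -0.6007, 0.6342]
ee_rot: [3.07, 0.343, 0.01]
wrist_force: [0.7, -0.1, -0.6]
width: 0.0918
grasp_force: 0.0
```

```bash
python3 - <<'E'
from h import *
o=manip.get_obs();print(o['joint_positions'].round(3),cv2.Rodrigues(o['ee_rot'])[0].round(3)); print([x for x in dir(manip) if x[0]!='_'], manip.tip_reach)
t,s=[dict(np.load(n+'0.npz')) for n in('top','scene')]
# knob: dark blob
for n,c,b in(('top',t,(355,200,380,225)),('scene',s,None)):
    P=cloud(c);g=c['frame'].max(2)
    if b is None: b=(270,245,300,290)
    x0,y0,x1,y1=b;m=np.zeros((384,512),np.uint8);m[y0:y1,x0:x1]=(g[y0:y1,x0:x1]<75)
    m[(P[...,2]<.06)]=0
    nn,lab,st,ce=cv2.connectedComponentsWithStats(m)
    for i in range(1,nn):
        if st[i,4]>15: print(n,st[i],ce[i],np.median(P[lab==i],0),P[lab==i][:,2].max())
E
```

```text
[ 1.131e+00  2.890e-01  2.500e-01  9.660e-01 -7.500e-02  1.841e+00
 -1.000e-03] [[ 0.975  0.221  0.012]
 [ 0.221 -0.974 -0.052]
 [ 0.     0.053 -0.999]]
['PlanningError', 'get_obs', 'tip_reach'] 0.008
top [362 207  11  12  95] [367.05263158 212.69473684] [ 0.52546899 -0.11585778  0.17012754] 1.2733157463715776
scene [274 258  11  10  85] [278.95294118 262.45882353] [ 0.52462453 -0.12496819  0.1690875 ] 0.17677058190961661
```

The arm tilts at joint 6's limit, 3 degrees outward so far. I'll push further.

Call:
{"api": "play_rows", "payload": {"increments": [[9.19,0,0,-4,0],[9.19,0,0,-8,0],[9.19,0,0,-12,0],[9.19,0,0,-16,0],[9.19,0,0,-20,0],[9.19,0,0,-24,0],[9.19,0,0,-28,0]]}}

```text
t: 1.98
tool_pos: [0.1272, -0.5638, 0.6733]
ee_rot: [3.013, 0.335, 0.018]
wrist_force: [0.7, 0.5, -0.1]
width: 0.0917
grasp_force: 0.0
```

```bash
python3 - <<'E'
from h import *
o=manip.get_obs();print(o['t'],o['tool_pos'],o['joint_positions'].round(3),cv2.Rodrigues(o['ee_rot'])[0].round(3))
E
```

```text
1.9833 [ 0.12721434 -0.56384381  0.67327159] [ 1.031  0.193  0.349  1.006 -0.07   1.841 -0.002] [[ 0.976  0.219  0.024]
 [ 0.22  -0.969 -0.108]
 [-0.     0.111 -0.994]]
```

Call:
{"api": "play_rows", "payload": {"increments": [[9.19,0,0,4,0],[9.19,0,0,8,0],[9.19,0,0,12,0],[9.19,0,0,12,0]]}}

```text
t: 2.32
tool_pos: [0.1299, -0.5741, 0.5438]
ee_rot: [3.03, 0.338, 0.014]
wrist_force: [0.6, -0.5, -1.1]
width: 0.0918
grasp_force: 0.0
```

```bash
python3 - <<'E'
from h import *
o=manip.get_obs();print(o['t'],o['tool_pos'],o['joint_positions'].round(3),cv2.Rodrigues(o['ee_rot'])[0].round(3))
E
```

```text
2.3167 [ 0.12989873 -0.57409706  0.54382665] [ 1.018  0.161  0.328  1.325 -0.049  1.571 -0.012] [[ 0.975  0.219  0.019]
 [ 0.22  -0.971 -0.091]
 [-0.001  0.093 -0.996]]
```

The tilt stays after leaving the limit, so the hand can be leaned by pushing up at the reach limit. Its direction is the arm's azimuth at that moment. First I'll cancel the present sideways 5° on the left side.

```bash
cat >> h.py <<'E'
def to(p,yaw=None,o=None):
    "tool-frame cm shift to world p; roll so that tool y points at azimuth yaw (deg, mod 180)"
    o=o or manip.get_obs(); R=cv2.Rodrigues(o['ee_rot'])[0]; d=(R.T@(np.array(p)-o['tool_pos'])*100).round(2)
    r=0
    if yaw is not None:
        cur=np.degrees(np.arctan2(R[1,1],R[0,1])); r=-((yaw-cur+90)%180-90)
    print('shift cm',d,'roll',round(r,2),'rows',np.ceil(max(np.linalg.norm(d)/4.17,abs(r)/7.16)))
def st():
    o=manip.get_obs();R=cv2.Rodrigues(o['ee_rot'])[0]
    print('t',round(o['t'],2),'pos',o['tool_pos'].round(4),'q',o['joint_positions'].round(2),'tz',R[:,2].round(3),'ty az',np.degrees(np.arctan2(R[1,1],R[0,1])).round(1),'F',o['wrist_force'].round(1),'w',round(o['width'],4),'g',round(o['grasp_force'],1))
E
python3 - <<'E'
from h import *
t,s=[dict(np.load(n+'0.npz')) for n in('top','scene')]
k,e=tri(t,(367.05,212.69),s,(278.95,262.46));print('knob',k,e)
# head rect -> trimmer frame estimate
a=np.radians(-9.5);X=np.array([np.cos(a),np.sin(a)]);Y=np.array([-X[1],X[0]])
for c in ([.6996,-.0166],[.7024,-.0185]):
    O=np.array(c)-.045*X; d=k[:2]-O;print('O',O,'knob in trimmer',d@X,d@Y)
print(np.arcsin((k[2]-.105)/.15))
for p in((271.25,215.5),(335.75,226.25)): 
    q=onz(t,*p,.024)[:2]; print('bed corner',q)
to((.5,0,.55)); 
E
```

```text
knob [ 0.52876531 -0.11895446  0.15747934] 0.0016046353530932602
O [ 0.65521715 -0.00917286] knob in trimmer -0.10659843201976066 -0.12914658489339356
O [ 0.65801715 -0.01107286] knob in trimmer -0.10967362215520012 -0.1277347755468827
0.3574240582039
bed corner [0.54195609 0.0954781 ]
bed corner [ 0.51429426 -0.06904442]
shift cm [ 48.74 -47.58  -5.15] roll 0 rows 17.0
```

Call:
{"api": "play_rows", "payload": {"increments": [[9.19,48.7,-47.6,-5,0],[9.19,48.7,-47.6,-5,0],[9.19,48.7,-47.6,-5,0],[9.19,48.7,-47.6,-5,0],[9.19,48.7,-47.6,-5,0],[9.19,48.7,-47.6,-5,0],[9.19,48.7,-47.6,-5,0],[9.19,48.7,-47.6,-5,0],[9.19,48.7,-47.6,-5,0],[9.19,48.7,-47.6,-5,0],[9.19,48.7,-47.6,-5,0],[9.19,48.7,-47.6,-5,0],[9.19,48.7,-47.6,-5,0],[9.19,48.7,-47.6,-5,0],[9.19,48.7,-47.6,-5,0],[9.19,48.7,-47.6,-5,0],[9.19,48.7,-47.6,-5,0]]}}

```text
t: 3.73
tool_pos: [0.5021, 0.002, 0.5529]
ee_rot: [3.013, 0.345, 0.024]
wrist_force: [-0.6, -0.9, 0.1]
width: 0.0921
grasp_force: 0.0
```

```bash
python3 - <<'E'
from h import *
st(); to((.1,.57,.6))
E
```

```text
t 3.73 pos [0.5021 0.002  0.5529] q [ 0.33  0.08 -0.51  1.4   0.15  1.66 -1.51] tz [ 0.028 -0.106 -0.994] ty az -77.0 F [-0.6 -0.9  0.1] w 0.0921 g 0.0
shift cm [-26.31 -63.5  -11.82] roll 0 rows 17.0
```

Call:
{"api": "play_rows", "payload": {"increments": [[9.19,-26.3,-63.5,-11.8,0],[9.19,-26.3,-63.5,-11.8,0],[9.19,-26.3,-63.5,-11.8,0],[9.19,-26.3,-63.5,-11.8,0],[9.19,-26.3,-63.5,-11.8,0],[9.19,-26.3,-63.5,-11.8,0],[9.19,-26.3,-63.5,-11.8,0],[9.19,-26.3,-63.5,-11.8,0],[9.19,-26.3,-63.5,-11.8,0],[9.19,-26.3,-63.5,-11.8,0],[9.19,-26.3,-63.5,-11.8,0],[9.19,-26.3,-63.5,-11.8,0],[9.19,-26.3,-63.5,-11.8,0],[9.19,-26.3,-63.5,-11.8,0],[9.19,-26.3,-63.5,-11.8,0],[9.19,-26.3,-63.5,-11.8,0],[9.19,-26.3,-63.5,-11.8,0]]}}

```text
t: 5.15
tool_pos: [0.1843, 0.4575, 0.5846]
ee_rot: [3.016, 0.335, 0.015]
wrist_force: [0.5, -0.1, 0.4]
width: 0.0918
grasp_force: 0.0
```

```bash
python3 - <<'E'
from h import *
st()
E
```

```text
t 5.15 pos [0.1843 0.4575 0.5846] q [-1.06  0.12 -0.27  1.28  0.08  1.84 -2.66] tz [ 0.021 -0.106 -0.994] ty az -77.3 F [ 0.5 -0.1  0.4] w 0.0918 g 0.0
```

Call:
{"api": "play_rows", "payload": {"increments": [[9.19,0,-4,-3,-7],[9.19,0,-6,-6,-14],[9.19,0,-8,-9,-21],[9.19,0,-8,-12,-28],[9.19,0,-8,-15,-35],[9.19,0,-8,-18,-42],[9.19,0,-8,-21,-49],[9.19,0,-8,-24,-56],[9.19,0,-8,-27,-63],[9.19,0,-8,-30,-70],[9.19,0,-8,-30,-77],[9.19,0,-8,-30,-84],[9.19,0,-8,-30,-91],[9.19,0,-8,-30,-98],[9.19,0,-8,-30,-105],[9.19,0,-8,-30,-112],[9.19,0,-8,-30,-119],[9.19,0,-8,-30,-126],[9.19,0,-8,-30,-133],[9.19,0,-8,-30,-134]]}}

```text
t: 6.82
tool_pos: [0.1576, 0.5373, 0.6833]
ee_rot: [-1.352, -2.827, -0.196]
wrist_force: [-0.4, -0.7, -0.3]
width: 0.0918
grasp_force: 0.0
```

```bash
python3 - <<'E'
from h import *
st()
E
```

```text
t 6.82 pos [0.1576 0.5373 0.6833] q [-1.76  0.15  0.52  1.04 -0.06  1.84 -0.6 ] tz [ 0.052  0.113 -0.992] ty az 38.7 F [-0.4 -0.7 -0.3] w 0.0918 g 0.0
```

```bash
python3 - <<'E'
from h import *
t=dict(np.load('top0.npz'));P=cloud(t)
for x in np.arange(-.1,.6,.1):
    print(round(x,1),[ (round(float(np.percentile(P[m][:,2],98)),2) if (m:=(abs(P[...,0]-x)<.05)&(abs(P[...,1]-y)<.05)).sum()>20 else None) for y in np.arange(0,.8,.1)])
o=manip.get_obs(); to((.26,.40,.38))
E
```

```text
-0.1 [None, None, None, None, None, None, None, None]
0.0 [None, None, -0.64, None, None, None, None, None]
0.1 [0.0, 0.0, -0.0, -0.09, 0.02, 0.02, 0.0, -0.04]
0.2 [-0.64, -0.64, -0.08, -0.09, -0.01, -0.0, -0.03, -0.1]
0.3 [-0.73, 1.27, -0.0, -0.0, -0.0, -0.0, -0.0, -0.0]
0.4 [0.0, 0.0, 0.06, 0.06, 0.06, 0.01, 0.01, 0.03]
0.5 [0.03, 0.02, 0.01, 0.05, 0.06, 0.02, 0.02, 0.02]
shift cm [-18.77  -3.98  29.07] roll 0 rows 9.0
```

Call:
{"api": "play_rows", "payload": {"increments": [[9.19,-18.8,-4,29,0],[9.19,-18.8,-4,29,0],[9.19,-18.8,-4,29,0],[9.19,-18.8,-4,29,0],[9.19,-18.8,-4,29,0],[9.19,-18.8,-4,29,0],[9.19,-18.8,-4,29,0],[9.19,-18.8,-4,29,0],[9.19,-18.8,-4,29,0]]}}

```text
t: 7.57
tool_pos: [0.26, 0.3936, 0.376]
ee_rot: [-1.366, -2.822, -0.181]
wrist_force: [-0.9, 0.1, -0.9]
width: 0.092
grasp_force: 0.0
```

```bash
python3 - <<'E'
from h import *
st(); to((.15,.28,.36))
E
```

```text
t 7.57 pos [0.26   0.3936 0.376 ] q [-1.67 -0.09  0.59  1.92  0.05  1.18 -0.43] tz [ 0.049  0.104 -0.993] ty az 38.2 F [-0.9  0.1 -0.9] w 0.092 g 0.0
shift cm [ -2.12 -15.75  -0.13] roll 0 rows 4.0
```

Call:
{"api": "play_rows", "payload": {"increments": [[9.19,-2,-15.7,0,0],[9.19,-2,-15.7,0,0],[9.19,-2,-15.7,0,0],[9.19,-2,-15.7,0,0]]}}

```text
t: 7.9
tool_pos: [0.174, 0.3123, 0.3702]
ee_rot: [-1.344, -2.824, -0.199]
wrist_force: [0.4, 0.1, 0.4]
width: 0.0924
grasp_force: 0.0
```

```bash
python3 - <<'E'
from h import *
st()
E
```

```text
t 7.9 pos [0.174  0.3123 0.3702] q [-1.4  -0.3   0.19  2.11  0.06  1.2  -0.55] tz [ 0.047  0.118 -0.992] ty az 38.9 F [0.4 0.1 0.4] w 0.0924 g 0.0
```

Call:
{"api": "play_rows", "payload": {"increments": [[9.19,-1.5,-4,0,0],[9.19,-2,-8,0,0],[9.19,-2,-12,0,0],[9.19,-2,-12,0,0]]}}

```text
t: 8.23
tool_pos: [0.1522, 0.2926, 0.3551]
ee_rot: [-1.352, -2.826, -0.164]
wrist_force: [0.0, -0.6, 1.5]
width: 0.0919
grasp_force: 0.0
```

```bash
python3 - <<'E'
from h import *
st()
E
```

```text
t 8.23 pos [0.1522 0.2926 0.3551] q [-0.79 -0.31 -0.3   2.14 -0.11  1.19 -0.37] tz [ 0.041  0.096 -0.995] ty az 38.7 F [ 0.  -0.6  1.5] w 0.0919 g 0.0
```

Call:
{"api": "play_rows", "payload": {"increments": [[9.19,-2,-10,-1,0],[9.19,-2,-14,-1,0],[9.19,-2,-18,-1,0],[9.19,-2,-18,-1,0],[9.19,-2,-18,-1,0],[9.19,-2,-18,-1,0],[9.19,-2,-18,-1,0],[9.19,-2,-18,-1,0]]}}

```text
t: 8.9
tool_pos: [0.0675, 0.2613, 0.2804]
ee_rot: [-1.311, -2.835, -0.005]
wrist_force: [-8.7, -0.2, -1.4]
width: 0.0917
grasp_force: 0.0
```

```bash
python3 - <<'E'
from h import *
st();to((.52,.42,.22),57.3)
E
```

```text
t 8.9 pos [0.0675 0.2613 0.2804] q [-1.07 -0.31 -0.27  2.31 -0.11  1.13 -0.58] tz [-0.015  0.01  -1.   ] ty az 40.4 F [-8.7 -0.2 -1.4] w 0.0917 g 0.0
shift cm [-17.33  44.78   5.52] roll -16.92 rows 12.0
```

The tilt is now under 1°. Next I'll go above the sample.

Call:
{"api": "play_rows", "payload": {"increments": [[9.19,-17.3,44.8,5.5,-7],[9.19,-17.3,44.8,5.5,-14],[9.19,-17.3,44.8,5.5,-17],[9.19,-17.3,44.8,5.5,-17],[9.19,-17.3,44.8,5.5,-17],[9.19,-17.3,44.8,5.5,-17],[9.19,-17.3,44.8,5.5,-17],[9.19,-17.3,44.8,5.5,-17],[9.19,-17.3,44.8,5.5,-17],[9.19,-17.3,44.8,5.5,-17],[9.19,-17.3,44.8,5.5,-17],[9.19,-17.3,44.8,5.5,-17],[9.19,-17.3,44.8,5.5,-17]]}}

```text
t: 9.98
tool_pos: [0.5368, 0.4092, 0.2127]
ee_rot: [-0.913, -2.973, -0.012]
wrist_force: [-0.3, -0.8, -0.0]
width: 0.0918
grasp_force: 0.0
```

```bash
python3 - <<'E'
from h import *
st();c=cap('wrist');np.savez('wrist1.npz',**c);cv2.imwrite('pics/w1.png',c['frame'][:,:,::-1])
print(-c['R'].T@c['t'],c['R'][2])
print(proj(c,(.547,.466,.012)))
E
```

```text
t 9.98 pos [0.5368 0.4092 0.2127] q [-0.83  0.53  0.21  1.55 -0.15  1.1   0.39] tz [-0.028  0.017 -0.999] ty az 55.8 F [-0.3 -0.8 -0. ] w 0.0918 g 0.0
[0.47659687 0.44867747 0.37772306] [ 0.19875869 -0.13620837 -0.9705371 ]
(np.float64(300.1325160318279), np.float64(164.51815826247994))
```

View pics/w1.png

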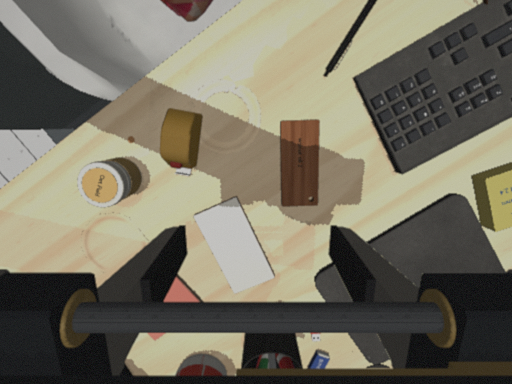

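The wrist view shows the sample at (300,163), 38 px wide, lying upright in the image. Its hole is at (310,199). There is free space on either side, with the tape at (180,138) and the keyboard from x=357.

```bash
python3 - <<'E'
from h import *
w,t=[dict(np.load(n+'.npz')) for n in('wrist1','top0')]
hsv=cv2.cvtColor(w['frame'],cv2.COLOR_RGB2HSV);m=np.zeros((384,512),np.uint8)
h=hsv[105:220,265:335];m[105:220,265:335]=((h[...,2]<150)&(h[...,1]>130)&(h[...,0]<14))*255
m=cv2.morphologyEx(m,cv2.MORPH_OPEN,np.ones((5,5)))
k=max(cv2.findContours(m,cv2.RETR_EXTERNAL,cv2.CHAIN_APPROX_NONE)[0],key=cv2.contourArea)
print(cv2.boundingRect(k))
r=cv2.minAreaRect(np.array([onz(w,*p[0],.012)[:2] for p in k],np.float32)*1000);print(r)
M=cv2.moments(k);cw=(M['m10']/M['m00'],M['m01']/M['m00'])
print('tri',tri(w,cw,t,(127.93,214.46)), 'depth z',np.median(cloud(w)[...,2][m>0]))
C=np.array(r[0])/1000
for a in(147.3,-32.7):
    g=C+.043*np.array([np.cos(np.radians(a)),np.sin(np.radians(a))]);print(a,g,proj(w,(*g,.012)))
E
```

```text
(281, 121, 37, 35)
((518.46435546875, 482.4798278808594), (45.43794250488281, 42.283363342285156), 57.06048583984375)
tri (array([ 0.53844427,  0.48732022, -0.04817152]), np.float64(0.036384814051891756)) depth z 0.012984145930472429
147.3 [0.48227939 0.50571016] (np.float64(299.597062950994), np.float64(102.108151020519))
-32.7 [0.55464932 0.45924949] (np.float64(298.83317166157224), np.float64(172.37493866159426))
```

```bash
python3 - <<'E'
from h import *
w,t=[dict(np.load(n+'.npz')) for n in('wrist1','top0')]
hsv=cv2.cvtColor(w['frame'],cv2.COLOR_RGB2HSV)
print([tuple(hsv[y,x]) for x,y in((300,130),(300,190),(290,175),(270,175),(335,180),(270,120),(330,130))])
m=np.zeros((384,512),np.uint8);h=hsv[105:220,265:335];m[105:220,265:335]=(h[...,0]<13)*255
m=cv2.morphologyEx(cv2.medianBlur(m,5),cv2.MORPH_OPEN,np.ones((7,7)))
k=max(cv2.findContours(m,cv2.RETR_EXTERNAL,cv2.CHAIN_APPROX_NONE)[0],key=cv2.contourArea)
print(cv2.boundingRect(k))
r=cv2.minAreaRect(np.array([onz(w,*p[0],.012)[:2] for p in k],np.float32)*1000);print(r)
M=cv2.moments(k);cw=(M['m10']/M['m00'],M['m01']/M['m00'])
print('tri',cw,tri(w,cw,t,(127.93,214.46)))
C=np.array(r[0])/1000
g=C+.043*np.array([np.cos(np.radians(147.3)),np.sin(np.radians(147.3))]);print(g)
to((*g,.05),57.1); to((*g,.012),57.1)
E
```

```text
[(np.uint8(11), np.uint8(137), np.uint8(128)), (np.uint8(11), np.uint8(140), np.uint8(82)), (np.uint8(12), np.uint8(139), np.uint8(77)), (np.uint8(18), np.uint8(67), np.uint8(141)), (np.uint8(19), np.uint8(63), np.uint8(145)), (np.uint8(27), np.uint8(52), np.uint8(193)), (np.uint8(31), np.uint8(42), np.uint8(193))]
(281, 121, 38, 85)
((545.9178466796875, 465.28729248046875), (46.70262908935547, 107.8249740600586), 57.862064361572266)
tri (298.9607502605071, 161.07155262243833) (array([0.54537791, 0.46762398, 0.00618928]), np.float64(0.003757675281206338))
[0.50973288 0.48851763]
shift cm [ 5.89  5.29 16.5 ] roll -1.19 rows 5.0
shift cm [ 5.75  5.3  20.3 ] roll -1.19 rows 6.0
```

Call:
{"api": "play_rows", "payload": {"increments": [[7.5,5.8,5.3,4,-1.5],[7.5,5.8,5.3,8,-1.5],[7.5,5.8,5.3,12,-1.5],[7.5,5.8,5.3,15.5,-1.5],[7.5,5.8,5.3,17.5,-1.5],[7.5,5.8,5.3,19,-1.5],[7.5,5.8,5.3,19.8,-1.5],[7.5,5.8,5.3,20.3,-1.5],[7.5,5.8,5.3,20.4,-1.5]], "squeeze": 30}}

```text
t: 10.78
tool_pos: [0.5066, 0.489, 0.013]
ee_rot: [-0.87, -2.983, -0.016]
wrist_force: [-0.6, -1.0, 0.3]
width: 0.0749
grasp_force: 0.0
```

```bash
python3 - <<'E'
from h import *
st(); to((.5097,.4885,.011),57.4)
E
```

```text
t 10.78 pos [0.5066 0.489  0.013 ] q [-0.9   0.8   0.15  1.57 -0.2   0.8   0.35] tz [-0.03   0.019 -0.999] ty az 57.5 F [-0.6 -1.   0.3] w 0.0749 g 0.0
shift cm [-0.29  0.13  0.19] roll 0.1 rows 1.0
```

Call:
{"api": "play_rows", "payload": {"increments": [[7.5,-0.3,0.1,0.15,0],[7.5,-0.3,0.1,0.15,0],[5.8,-0.3,0.1,0.15,0],[4.0,-0.3,0.1,0.15,0],[4.0,-0.3,0.1,0.15,0],[4.0,-0.3,0.1,0.15,0],[4.0,-0.3,0.1,0.15,0],[4.0,-0.3,0.1,0.15,0]], "squeeze": 30}}

```text
t: 11.45
tool_pos: [0.5086, 0.488, 0.01]
ee_rot: [-0.869, -2.982, -0.013]
wrist_force: [-1.0, 0.2, 2.2]
width: 0.0479
grasp_force: 29.9
```

The grip works, but the task wants the lever raised first. I'll release the sample and do the lever.

Call:
{"api": "play_rows", "payload": {"increments": [[6.5,0,0,0,0],[7.5,0,0,0,0],[7.5,0,0,0,0],[7.5,0,0,-2,0],[7.5,0,0,-6,0],[7.5,0,0,-10,0],[7.5,0,0,-14,0],[7.5,0,0,-18,0],[7.5,0,0,-22,0],[7.5,0,0,-26,0]]}}

```text
t: 12.28
tool_pos: [0.5165, 0.4826, 0.2713]
ee_rot: [-0.869, -2.982, -0.012]
wrist_force: [0.1, 1.1, 0.3]
width: 0.0751
grasp_force: 0.0
```

```bash
python3 - <<'E'
from h import *
st(); to((.527,-.119,.26),80.5)
E
```

```text
t 12.28 pos [0.5165 0.4826 0.2713] q [-0.91  0.54  0.2   1.39 -0.14  1.24  0.31] tz [-0.032  0.017 -0.999] ty az 57.5 F [0.1 1.1 0.3] w 0.0751 g 0.0
shift cm [-33.22 -50.18   0.07] roll -22.98 rows 15.0
```

Call:
{"api": "play_rows", "payload": {"increments": [[6.5,-33.2,-50.2,0,-6],[6.5,-33.2,-50.2,0,-12],[6.5,-33.2,-50.2,0,-18],[6.5,-33.2,-50.2,0,-23],[6.5,-33.2,-50.2,0,-23],[6.5,-33.2,-50.2,0,-23],[6.5,-33.2,-50.2,0,-23],[6.5,-33.2,-50.2,0,-23],[6.5,-33.2,-50.2,0,-23],[6.5,-33.2,-50.2,0,-23],[6.5,-33.2,-50.2,0,-23],[6.5,-33.2,-50.2,0,-23],[6.5,-33.2,-50.2,0,-23],[6.5,-33.2,-50.2,0,-23],[6.5,-33.2,-50.2,0,-23],[6.5,-33.2,-50.2,0,-23]]}}

```text
t: 13.62
tool_pos: [0.5261, -0.1247, 0.2587]
ee_rot: [-0.271, -3.097, -0.019]
wrist_force: [-0.2, -0.1, -0.0]
width: 0.0649
grasp_force: 0.0
```

```bash
python3 - <<'E'
from h import *
st(); c=cap('wrist');np.savez('wrist2.npz',**c);cv2.imwrite('pics/w2.png',c['frame'][:,:,::-1]);print(proj(c,(.527,-.119,.157)))
to((.527,-.119,.146),80.5)
E
```

```text
t 13.62 pos [ 0.5261 -0.1247  0.2587] q [-0.14  0.27  0.38  1.83 -0.12  1.1   1.68] tz [-0.032  0.015 -0.999] ty az 80.0 F [-0.2 -0.1 -0. ] w 0.0649 g 0.0
(np.float64(263.5639813831753), np.float64(202.91812640352583))
shift cm [-0.4   0.1  11.24] roll -0.29 rows 3.0
```

View pics/w2.png

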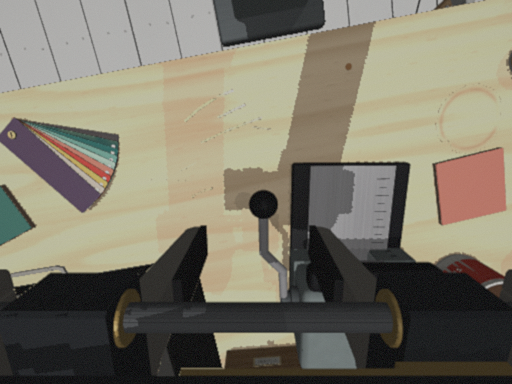

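The ball is at (263,204), against a predicted (263.6,202.9). I'll descend and grasp it.

Call:
{"api": "play_rows", "payload": {"increments": [[6.5,-0.2,0.1,4,0],[6.5,-0.3,0.1,8,0],[6.5,-0.4,0.1,10,0],[6.5,-0.4,0.1,11.2,0],[6.5,-0.4,0.1,11.2,0],[4,-0.4,0.1,11.2,0],[2.0,-0.4,0.1,11.2,0],[2.0,-0.4,0.1,11.2,0],[2.0,-0.4,0.1,11.2,0],[2.0,-0.4,0.1,11.2,0],[2.0,-0.4,0.1,11.2,0]], "squeeze": 15}}

```text
t: 14.58
tool_pos: [0.5278, -0.1184, 0.1473]
ee_rot: [-0.257, -3.099, -0.018]
wrist_force: [-0.3, -9.5, 1.4]
width: 0.0273
grasp_force: 8.6
```

```bash
python3 - <<'E'
from h import *
st()
# arc: TCP targets, ball rel. pivot in trimmer frame
X=np.array([.9863,-.165,0]); o=manip.get_obs()
from math import *
B=lambda q:(-.15*cos(.75-q),.15*sin(.75-q))
R=cv2.Rodrigues(o['ee_rot'])[0]; q0=.39
for q in(.3,.2,.1,0,-.04):
    d=(B(q)[0]-B(q0)[0])*X+np.array([0,0,B(q)[1]-B(q0)[1]]); print(q,(R.T@d*100).round(2))
E
```

```text
t 14.58 pos [ 0.5278 -0.1184  0.1473] q [-0.11  0.4   0.34  1.93 -0.18  0.87  1.74] tz [-0.031  0.014 -0.999] ty az 80.5 F [-0.3 -9.5  1.4] w 0.0273 g 8.6
0.3 [-0.49  0.01 -1.26]
0.2 [-1.17  0.02 -2.6 ]
0.1 [-1.97  0.03 -3.86]
0 [-2.9   0.05 -5.04]
-0.04 [-3.3   0.05 -5.48]
```

Call:
{"api": "play_rows", "payload": {"increments": [[2.0,-0.2,-0.1,-0.6,0],[2.0,-0.5,-0.1,-1.3,0],[2.0,-0.8,-0.1,-1.9,0],[2.0,-1.2,-0.1,-2.6,0],[2.0,-1.6,-0.1,-3.2,0],[2.0,-2.0,-0.1,-3.9,0],[2.0,-2.4,-0.1,-4.4,0],[2.0,-2.7,-0.1,-4.8,0],[2.0,-2.9,-0.1,-5.0,0],[2.0,-2.9,-0.1,-5.0,0]]}}

```text
t: 15.42
tool_pos: [0.5567, -0.1235, 0.1949]
ee_rot: [-0.257, -3.094, -0.022]
wrist_force: [-0.1, -4.5, -6.5]
width: 0.0267
grasp_force: 15.0
```

Call:
{"api": "play_rows", "payload": {"increments": [[2.0,-0.1,0,-0.12,0],[2.0,-0.2,0,-0.25,0],[2.0,-0.2,0,-0.25,0]]}}

```text
t: 15.67
tool_pos: [0.5567, -0.1235, 0.1952]
ee_rot: [-0.257, -3.09, -0.022]
wrist_force: [-0.5, -4.9, -15.4]
width: 0.0264
grasp_force: 15.0
```

```bash
python3 - <<'E'
from h import *
st()
E
```

```text
t 15.67 pos [ 0.5567 -0.1235  0.1952] q [-0.11  0.39  0.36  1.82 -0.17  1.    1.72] tz [-0.04   0.017 -0.999] ty az 80.5 F [ -0.5  -4.9 -15.4] w 0.0264 g 15.0
```

The lever is against its upper stop: the ball is at z≈0.206 (0.207 expected) and force rises with no motion. I'll release it and go back to the sample.

Call:
{"api": "play_rows", "payload": {"increments": [[2.0,0.2,0,0.25,0],[3.5,0.2,0,0.25,0],[5.5,0.2,0,0.25,0],[6.5,0.2,0,0.25,0],[6.5,0.2,0,-2,0],[6.5,0.2,0,-5,0],[6.5,0.2,0,-8,0]]}}

```text
t: 16.25
tool_pos: [0.5602, -0.1232, 0.2791]
ee_rot: [-0.255, -3.097, -0.025]
wrist_force: [1.3, -0.4, 0.2]
width: 0.0641
grasp_force: 0.0
```

```bash
python3 - <<'E'
from h import *
st(); to((.5097,.4885,.2),57.4)
E
```

```text
t 16.25 pos [ 0.5602 -0.1232  0.2791] q [-0.13  0.31  0.37  1.73 -0.13  1.17  1.69] tz [-0.033  0.019 -0.999] ty az 80.6 F [ 1.3 -0.4  0.2] w 0.0641 g 0.0
shift cm [14.69 59.41  9.2 ] roll 23.17 rows 15.0
```

Call:
{"api": "play_rows", "payload": {"increments": [[7.5,14.7,59.4,2,6],[7.5,14.7,59.4,2,12],[7.5,14.7,59.4,2,18],[7.5,14.7,59.4,2,23],[7.5,14.7,59.4,2,23],[7.5,14.7,59.4,2,23],[7.5,14.7,59.4,2,23],[7.5,14.7,59.4,2,23],[7.5,14.7,59.4,2,23],[7.5,14.7,59.4,2,23],[7.5,14.7,59.4,2,23],[7.5,14.7,59.4,5,23],[7.5,14.7,59.4,9,23],[7.5,14.7,59.4,9,23],[7.5,14.7,59.4,9,23],[7.5,14.7,59.4,9,23]]}}

```text
t: 17.58
tool_pos: [0.504, 0.4948, 0.1956]
ee_rot: [-0.852, -2.979, -0.01]
wrist_force: [-2.4, 0.3, -1.2]
width: 0.0747
grasp_force: 0.0
```

```bash
python3 - <<'E'
from h import *
st(); to((.509,.488,.011),57.4)
E
```

```text
t 17.58 pos [0.504  0.4948 0.1956] q [-0.92  0.6   0.17  1.47 -0.15  1.1   0.31] tz [-0.039  0.018 -0.999] ty az 58.1 F [-2.4  0.3 -1.2] w 0.0747 g 0.0
shift cm [-1.57 -0.21 18.41] roll 0.67 rows 5.0
```

Call:
{"api": "play_rows", "payload": {"increments": [[7.5,-1.6,-0.2,4,0.7],[7.5,-1.6,-0.2,8,0.7],[7.5,-1.6,-0.2,12,0.7],[7.5,-1.6,-0.2,15,0.7],[7.5,-1.6,-0.2,17,0.7],[7.5,-1.6,-0.2,18,0.7],[7.5,-1.6,-0.2,18.4,0.7],[7.5,-1.6,-0.2,18.4,0.7],[5.8,-1.6,-0.2,18.4,0.7],[4.0,-1.6,-0.2,18.4,0.7],[4.0,-1.6,-0.2,18.4,0.7],[4.0,-1.6,-0.2,18.4,0.7],[4.0,-1.6,-0.2,18.4,0.7],[4.0,-1.6,-0.2,18.4,0.7]], "squeeze": 35}}

```text
t: 18.75
tool_pos: [0.5176, 0.4809, 0.017]
ee_rot: [-0.887, -2.977, -0.015]
wrist_force: [-0.9, -0.5, 4.6]
width: 0.0474
grasp_force: 34.7
```

```bash
python3 - <<'E'
from h import *
st()
E
```

```text
t 18.75 pos [0.5176 0.4809 0.017 ] q [-0.88  0.8   0.15  1.56 -0.19  0.81  0.35] tz [-0.031  0.019 -0.999] ty az 56.8 F [-0.9 -0.5  4.6] w 0.0474 g 34.7
```

Motion lag left the grip about 1 cm off and 6 mm too high. I'll re-grip now that it has settled.

Call:
{"api": "play_rows", "payload": {"increments": [[6.5,0,0,0,0],[7.5,0,0,0,0],[7.5,0,0,0,0],[7.5,0.5,0,0.3,0],[7.5,1.0,0,0.6,0],[7.5,1.0,0,0.6,0],[7.5,1.0,0,0.6,0]]}}

```text
t: 19.33
tool_pos: [0.5075, 0.486, 0.0095]
ee_rot: [-0.885, -2.976, -0.011]
wrist_force: [-0.2, 0.2, -0.4]
width: 0.0751
grasp_force: 0.0
```

```bash
python3 - <<'E'
from h import *
st(); to((.5095,.488,.0105),57.4)
w=cap('wrist'); hsv=cv2.cvtColor(w['frame'],cv2.COLOR_RGB2HSV); cv2.imwrite('pics/w3.png',w['frame'][:,:,::-1])
m=((hsv[...,0]<14)&(hsv[...,1]>110)).astype(np.uint8)*255; m=cv2.morphologyEx(cv2.medianBlur(m,5),cv2.MORPH_OPEN,np.ones((7,7)))
for k in cv2.findContours(m,cv2.RETR_EXTERNAL,cv2.CHAIN_APPROX_NONE)[0]:
    if cv2.contourArea(k)>1500:
        print(cv2.boundingRect(k),cv2.minAreaRect(np.array([onz(w,*p[0],.012)[:2] for p in k],np.float32)*1000))
E
```

```text
t 19.33 pos [0.5075 0.486  0.0095] q [-0.89  0.8   0.14  1.57 -0.2   0.79  0.34] tz [-0.033  0.017 -0.999] ty az 56.9 F [-0.2  0.2 -0.4] w 0.0751 g 0.0
shift cm [-0.06  0.27 -0.1 ] roll -0.52 rows 1.0
(228, 333, 71, 36) ((571.7935791015625, 447.33685302734375), (47.199581146240234, 27.8275089263916), 57.12977600097656)
(220, 225, 78, 77) ((517.4489135742188, 479.068115234375), (47.042423248291016, 51.56985092163086), 58.83097457885742)
```

Call:
{"api": "play_rows", "payload": {"increments": [[6,0,0.1,0,0],[4.5,0,0.1,0,0],[4.0,0,0.1,0,0],[4.0,0,0.1,0,0],[4.0,0,0.1,0,0],[4.0,0,0.1,0,0],[4.0,0,0.1,-1,0],[4.0,0,0.1,-4,0],[4.0,0,0.1,-8,0],[4.0,0,0.1,-12,0],[4.0,0,0.1,-15,0],[4.0,0,0.1,-15,0],[4.0,0,0.1,-15,0]], "squeeze": 40}}

```text
t: 20.47
tool_pos: [0.5149, 0.4847, 0.1633]
ee_rot: [-0.888, -2.979, -0.019]
wrist_force: [-0.7, -0.4, -0.7]
width: 0.0472
grasp_force: 39.7
```

```bash
python3 - <<'E'
from h import *
st()
w=cap('wrist'); w['z']=0; np.savez('wrist3.npz',**w)
hsv=cv2.cvtColor(w['frame'],cv2.COLOR_RGB2HSV); cv2.imwrite('pics/w3.png',w['frame'][:,:,::-1])
P=cloud(w); m=((hsv[...,0]<14)&(hsv[...,1]>110)).astype(np.uint8); m=cv2.morphologyEx(cv2.medianBlur(m,5),cv2.MORPH_OPEN,np.ones((5,5)))
m[(P[...,2]<.1)]=0
q=P[m>0]; print(len(q),q.mean(0),np.ptp(q,axis=0)); A=np.c_[q[:,:2],np.ones(len(q))]; print('plane',np.linalg.lstsq(A,q[:,2],rcond=None)[0]); print(cv2.minAreaRect(q[:,:2].astype(np.float32)*1000))
E
```

```text
t 20.47 pos [0.5149 0.4847 0.1633] q [-0.91  0.62  0.18  1.5  -0.16  1.04  0.32] tz [-0.028  0.021 -0.999] ty az 56.8 F [-0.7 -0.4 -0.7] w 0.0472 g 39.7
8326 [0.53854479 0.46902266 0.1672039 ] [0.14852455 0.10341966 0.17262273]
plane [-0.07372521  0.05444607  0.18137179]
((523.526123046875, 477.6671447753906), (47.55223846435547, 165.2286376953125), 58.69282150268555)
```

View pics/w3.png

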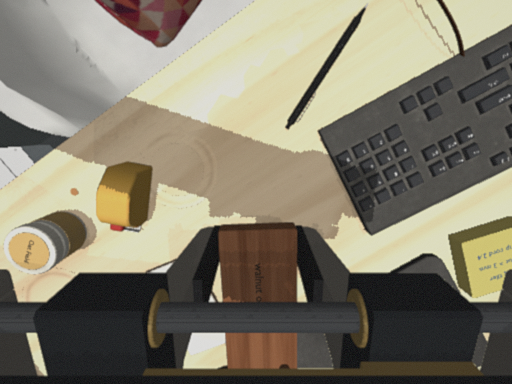

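The sample is held between the fingers at about (258,295), straight in the grip. Now I'll check the trimmer's pose again from wrist2 and the sample's tilt.

```bash
python3 - <<'E'
from h import *
w=dict(np.load('wrist3.npz'));P=cloud(w);hsv=cv2.cvtColor(w['frame'],cv2.COLOR_RGB2HSV)
m=np.zeros((384,512),bool);m[228:298,226:292]=1;m[300:335]=0
q=P[m&(hsv[...,0]<14)&(P[...,2]>.1)];A=np.c_[q[:,:2],np.ones(len(q))];s=np.linalg.lstsq(A,q[:,2],rcond=None)[0]
print(len(q),q.mean(0),'slope len',s[0]*.84-s[1]*.54,'slope wid',s[0]*.54+s[1]*.84)
ys=[(234,228),(285,228)]
k=[onz(w,219,229,.165)[:2],onz(w,299,224,.165)[:2]];print('tail corners approx',k)
w=dict(np.load('wrist2.npz'));P=cloud(w)
C=[onz(w,x,y,.024)[:2] for x,y in((291.5,163.5),(409,163.5))];mid=(C[0]+C[1])/2;d=C[1]-C[0];print(C,np.linalg.norm(d),np.degrees(np.arctan2(d[1],d[0])))
Y=d/np.linalg.norm(d);X=np.array([Y[1],-Y[0]]);print('O',mid+.13*X)
print('bed z',np.median(P[170:195,320:370,2]),'base rim z',np.median(P[170:240,296:302,2]))
# steel bed edges at row
g=w['frame'].max(2);print(g[180,285:415:2])
a=np.radians(-9.55);X=np.array([np.cos(a),np.sin(a)]);Y=np.array([-X[1],X[0]]);O=np.array([.6565,-.009])
to((*(O-.125*X+.003*Y),.16),80.45)
E
```

```text
4591 [0.52300342 0.47856887 0.1666661 ] slope len -0.2101388736777698 slope wid 0.006066990502432951
tail corners approx [array([0.4919957 , 0.47035006]), array([0.51564737, 0.51236564])]
[array([ 0.51380767, -0.07316586]), array([0.54237936, 0.08914662])] 0.1648080089652491 80.01656481686331
O [ 0.65612504 -0.01454687]
bed z 0.024576666937147183 base rim z 0.01841093390012874
[137 140 130  72  20  35  32  28  30  27  28  35  53 104 103 103 101 105
 100 104 102 101 100 101  97  99 100 100 101  98 101  97 100  97 109 155
 149 148 150 145 147 149 143 149 147 145 142 137 142 137 142 143 143 143
 135  39  27  38  36  33  30  39 182 189 187]
shift cm [-27.34 -38.17  -0.84] roll -23.62 rows 12.0
```

```bash
cat >> h.py <<'E'
a_=np.radians(-9.6);TX=np.array([np.cos(a_),np.sin(a_),0]);TY=np.array([-TX[1],TX[0],0]);TO=np.array([.657,-.010,0])
def W(x,y,z): return TO+x*TX+y*TY+np.array([0,0,z])
def T(p): d=np.array(p)-TO; return (d@TX*1000).round(1),(d@TY*1000).round(1),round(d[2]*1000,1)
E
python3 - <<'E'
from h import *
to(W(-.115,.002,.16),80.4)
E
```

```text
shift cm [-28.39 -37.91  -0.88] roll -23.57 rows 12.0
```

Call:
{"api": "play_rows", "payload": {"increments": [[4,-28.4,-37.9,-1,-5],[4,-28.4,-37.9,-1,-10],[4,-28.4,-37.9,-1,-15],[4,-28.4,-37.9,-1,-20],[4,-28.4,-37.9,-1,-23.5],[4,-28.4,-37.9,-1,-23.5],[4,-28.4,-37.9,-1,-23.5],[4,-28.4,-37.9,-1,-23.5],[4,-28.4,-37.9,-1,-23.5],[4,-28.4,-37.9,-1,-23.5],[4,-28.4,-37.9,-1,-23.5],[4,-28.4,-37.9,-1,-23.5],[4,-28.4,-37.9,-1,-23.5],[4,-28.4,-37.9,-1,-23.5],[4,-28.4,-37.9,-1,-23.5]]}}

```text
t: 21.77
tool_pos: [0.5433, 0.0127, 0.1596]
ee_rot: [-0.26, -3.095, -0.023]
wrist_force: [0.3, 0.1, -0.4]
width: 0.0476
grasp_force: 39.7
```

```bash
python3 - <<'E'
from h import *
st(); print(T(manip.get_obs()['tool_pos']));to(W(-.115,.002,.07),80.4);to(W(-.115,.002,.036),80.4)
E
```

```text
t 21.77 pos [0.5433 0.0127 0.1596] q [-0.22  0.38  0.19  1.91 -0.11  0.9   1.43] tz [-0.034  0.018 -0.999] ty az 80.4 F [ 0.3  0.1 -0.4] w 0.0476 g 39.7
(np.float64(-115.9), np.float64(3.4), np.float64(159.6))
shift cm [-0.42 -0.25  8.95] roll -0.0 rows 3.0
shift cm [-0.54 -0.29 12.34] roll -0.0 rows 3.0
```

Call:
{"api": "play_rows", "payload": {"increments": [[4,-0.1,-0.1,3,0],[4,-0.2,-0.2,6,0],[4,-0.4,-0.2,8,0],[4,-0.4,-0.2,9,0],[4,-0.4,-0.2,9.7,0],[4,-0.5,-0.2,10.3,0],[4,-0.5,-0.2,10.8,0],[4,-0.5,-0.2,11.3,0],[4,-0.5,-0.2,11.8,0],[4,-0.5,-0.2,11.8,0]]}}

```text
t: 22.6
tool_pos: [0.5447, 0.0105, 0.0422]
ee_rot: [-0.262, -3.096, -0.023]
wrist_force: [0.1, -0.0, -0.4]
width: 0.0472
grasp_force: 40.0
```

```bash
python3 - <<'E'
from h import *
st(); print(T(manip.get_obs()['tool_pos']))
c=cap('scene');cv2.imwrite('pics/s2.png',cv2.resize(c['frame'][190:310,220:360],(700,600),interpolation=cv2.INTER_CUBIC)[:,:,::-1])
w=cap('wrist');np.savez('wrist4.npz',**w);cv2.imwrite('pics/w4.png',w['frame'][:,:,::-1])
E
```

```text
t 22.6 pos [0.5447 0.0105 0.0422] q [-0.19  0.56  0.15  1.96 -0.17  0.66  1.48] tz [-0.033  0.017 -0.999] ty az 80.3 F [ 0.1 -0.  -0.4] w 0.0472 g 40.0
(np.float64(-114.1), np.float64(1.5), np.float64(42.2))
```

View pics/s2.png

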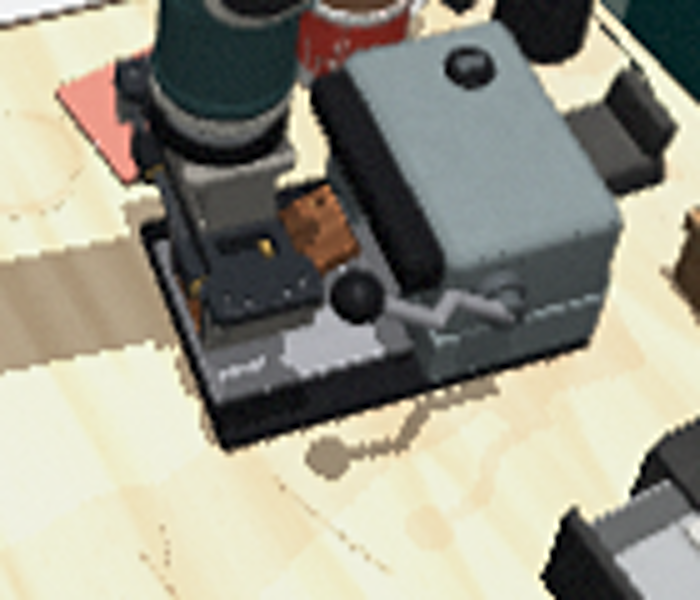

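The scene crop shows the sample flat in the hand with its nose just under the visor, and the lever up. I'll lower to the bed.

Call:
{"api": "play_rows", "payload": {"increments": [[4,0,0,0.2,0],[4,0,0,0.4,0],[4,0,0,0.6,0],[4,0,0,0.7,0],[4,0,0,0.7,0]]}}

```text
t: 23.12
tool_pos: [0.5454, 0.0105, 0.0374]
ee_rot: [-0.263, -3.098, -0.024]
wrist_force: [-4.6, -0.7, 14.7]
width: 0.0477
grasp_force: 40.0
```

```bash
python3 - <<'E'
from h import *
st(); print(T(manip.get_obs()['tool_pos']));to(W(-.069,.002,.0365),80.4)
E
```

```text
t 23.12 pos [0.5454 0.0105 0.0374] q [-0.19  0.57  0.15  1.96 -0.17  0.65  1.48] tz [-0.031  0.018 -0.999] ty az 80.3 F [-4.6 -0.7 14.7] w 0.0477 g 40.0
(np.float64(-113.5), np.float64(1.5), np.float64(37.4))
shift cm [-4.45  0.05 -0.06] roll -0.1 rows 2.0
```

Call:
{"api": "play_rows", "payload": {"increments": [[4,0,0,-0.25,0],[4,-0.5,0,-0.25,0],[4,-1,0,-0.25,0],[4,-1.5,0,-0.25,0],[4,-2,0,-0.25,0],[4,-2.5,0,-0.25,0],[4,-3,0,-0.25,0],[4,-3,0,-0.25,0]]}}

```text
t: 23.78
tool_pos: [0.5664, 0.0071, 0.0371]
ee_rot: [-0.259, -3.077, -0.025]
wrist_force: [-22.2, 3.2, 27.0]
width: 0.0475
grasp_force: 40.0
```

```bash
python3 - <<'E'
from h import *
st(); print(T(manip.get_obs()['tool_pos']));to(W(-.069,.002,.0365),80.4)
E
```

```text
t 23.78 pos [0.5664 0.0071 0.0371] q [-0.18  0.61  0.15  1.89 -0.17  0.7   1.49] tz [-0.052  0.02  -0.998] ty az 80.3 F [-22.2   3.2  27. ] w 0.0475 g 40.0
(np.float64(-92.1), np.float64(1.7), np.float64(37.1))
shift cm [-2.31  0.03 -0.07] roll -0.05 rows 1.0
```

Blocked with 22 N, so I'll back off and look.

Call:
{"api": "play_rows", "payload": {"increments": [[4,0.8,0,-0.1,0],[4,1.6,0,-0.3,0],[4,2.0,0,-0.3,0],[4,2.0,0,-0.3,0]]}}

```text
t: 24.12
tool_pos: [0.5544, 0.0089, 0.0406]
ee_rot: [-0.262, -3.097, -0.023]
wrist_force: [0.3, 0.2, -0.7]
width: 0.0477
grasp_force: 40.0
```

```bash
python3 - <<'E'
from h import *
st(); print(T(manip.get_obs()['tool_pos']))
w=cap('wrist');np.savez('wrist5.npz',**w)
s=cap('scene');t=cap('top');np.savez('scene5.npz',**s);np.savez('top5.npz',**t)
f=lambda c,x,y,w_,h_,W_,H_:cv2.resize(c['frame'][y:y+h_,x:x+w_],(W_,H_),interpolation=cv2.INTER_CUBIC)[:,:,::-1]
cv2.imwrite('pics/c5.png',np.vstack([np.hstack([f(w,128,192,256,192,400,300),f(t,265,150,80,60,400,300)]),np.hstack([f(s,240,210,100,75,400,300),w['frame'][::-1,::-1,::-1][0:300,56:456]])]))
E
```

```text
t 24.12 pos [0.5544 0.0089 0.0406] q [-0.19  0.58  0.15  1.94 -0.17  0.67  1.48] tz [-0.032  0.017 -0.999] ty az 80.3 F [ 0.3  0.2 -0.7] w 0.0477 g 40.0
(np.float64(-104.3), np.float64(1.5), np.float64(40.6))
```

View pics/c5.png

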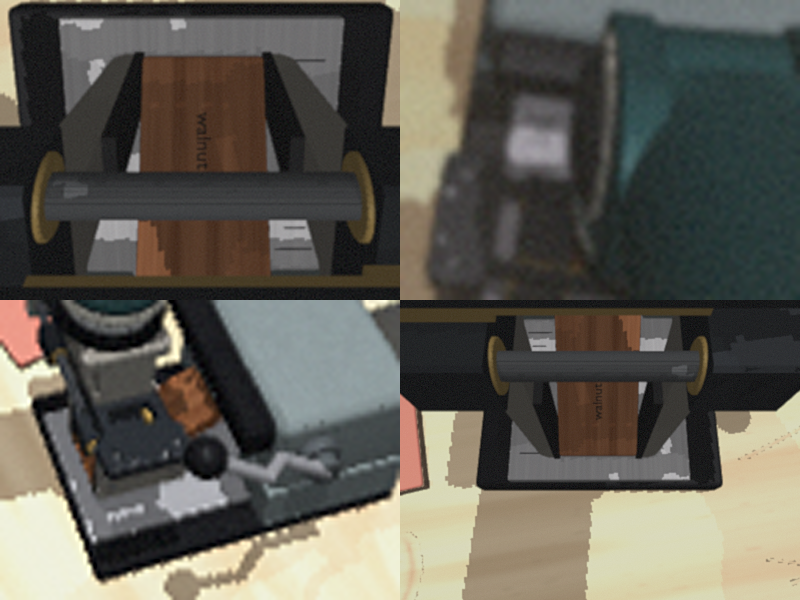

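The crops show the sample straight and centred in the grip and on the bed, with the lever well clear. I'll measure its pitch.

```bash
python3 - <<'E'
from h import *
for n in('wrist5','scene5'):
    c=dict(np.load(n+'.npz'));P=cloud(c);hsv=cv2.cvtColor(c['frame'],cv2.COLOR_RGB2HSV)
    d=P-TO; x,y,z=d@TX,d@TY,P[...,2]
    m=(hsv[...,0]<15)&(hsv[...,1]>100)&(abs(y)<.035)&(x>-.14)&(x<.0)&(z>.015)&(z<.08)
    print(n,m.sum())
    for lo in np.arange(-.13,0,.01):
        k=m&(x>=lo)&(x<lo+.01)
        if k.sum()>8: print(int(lo*1000),k.sum(),np.median(z[k]).round(4),'y',np.percentile(y[k],[3,97]).round(4))
    b=(hsv[...,1]<40)&(abs(y)<.055)&(x>-.12)&(x<-.03)&(abs(z-.024)<.012);print('bed z',np.median(z[b]))
E
```

```text
wrist5 8664
-120 731 0.04 y [-0.022  0.023]
-110 1494 0.044 y [-0.0222  0.023 ]
-100 1523 0.0493 y [-0.022   0.0227]
-90 1586 0.0544 y [-0.0218  0.0224]
-80 411 0.0577 y [-0.0215  0.022 ]
-70 502 0.067 y [-0.0217  0.0221]
-60 1852 0.0703 y [-0.0218  0.0221]
-50 565 0.0736 y [-0.0219  0.0225]
bed z 0.02452184210403089
scene5 88
-110 11 0.04 y [-0.0104  0.0165]
-50 17 0.0745 y [-0.0078  0.0212]
-40 39 0.0774 y [-0.0232  0.0219]
-30 10 0.0774 y [-0.0247  0.0171]
bed z 0.02352708406758031
```

The sample has pitched nose-up by about 26° in the grip, because it is slippery. I'll relax the grip so it settles flat on the bed, then drag it flat.

Call:
{"api": "play_rows", "payload": {"increments": [[4,0,0,0.2,0],[4,0.3,0,0.4,0],[4,0.6,0,0.4,0],[4,0.6,0,0.4,0],[4,0.6,0,0.4,0],[4,0.6,0,0.4,0]], "squeeze": 3}}

```text
t: 24.77
tool_pos: [0.5487, 0.0099, 0.037]
ee_rot: [-0.262, -3.097, -0.023]
wrist_force: [0.4, 0.5, -0.7]
width: 0.048
grasp_force: 3.0
```

```bash
cat > pitch.py <<'E'
from h import *
def pitch():
    st(); print(T(manip.get_obs()['tool_pos']))
    for n in('wrist','scene'):
        c=cap(n);np.savez(n+'_l.npz',**c);P=cloud(c);hsv=cv2.cvtColor(c['frame'],cv2.COLOR_RGB2HSV)
        d=P-TO; x,y,z=d@TX,d@TY,P[...,2]
        m=(hsv[...,0]<15)&(hsv[...,1]>100)&(abs(y)<.04)&(x>-.16)&(x<.0)&(z>.015)&(z<.09)
        print(n,[(int(l*1000),np.median(z[k]).round(4),*np.percentile(y[k],[3,97]).round(3)) for l in np.arange(-.15,0,.015) if (k:=m&(x>=l)&(x<l+.015)).sum()>8], 'xmin',np.percentile(x[m],1).round(4))
pitch()
E
python3 pitch.py
```

```text
t 24.77 pos [0.5487 0.0099 0.037 ] q [-0.19  0.58  0.15  1.95 -0.17  0.65  1.48] tz [-0.032  0.017 -0.999] ty az 80.3 F [ 0.4  0.5 -0.7] w 0.048 g 3.0
(np.float64(-110.1), np.float64(1.5), np.float64(37.0))
wrist [(-135, np.float64(0.0345), np.float64(-0.021), np.float64(0.022)), (-120, np.float64(0.039), np.float64(-0.022), np.float64(0.023)), (-105, np.float64(0.0387), np.float64(-0.022), np.float64(0.023)), (-90, np.float64(0.0384), np.float64(-0.021), np.float64(0.022)), (-75, np.float64(0.0382), np.float64(-0.021), np.float64(0.022)), (-60, np.float64(0.0379), np.float64(-0.021), np.float64(0.023)), (-45, np.float64(0.0376), np.float64(-0.021), np.float64(0.023)), (-30, np.float64(0.0373), np.float64(-0.021), np.float64(0.023))] xmin -0.1206
scene [(-120, np.float64(0.0364), np.float64(-0.019), np.float64(0.015)), (-45, np.float64(0.037), np.float64(-0.009), np.float64(0.021)), (-30, np.float64(0.0367), np.float64(-0.005), np.float64(0.022)), (-15, np.float64(0.0366), np.float64(-0.005), np.float64(0.019))] xmin -0.1177
```

Flat now, with the top at z≈37–38 mm. I'll open a little, lower, re-grip lightly and drag in.

Call:
{"api": "play_rows", "payload": {"increments": [[5.5,0,0,0,0],[5.5,0,0,0.15,0],[5.5,0,0,0.25,0],[4.5,0,0,0.25,0],[4,0,0,0.25,0],[4,0,0,0.25,0],[4,-0.4,0,0.23,0],[4,-0.8,0,0.23,0],[4,-1.2,0,0.22,0],[4,-1.6,0,0.22,0],[4,-2.0,0,0.22,0],[4,-2.4,0,0.2,0],[4,-2.4,0,0.2,0]], "squeeze": 8}}

```text
t: 25.95
tool_pos: [0.5734, 0.0057, 0.0343]
ee_rot: [-0.262, -3.098, -0.023]
wrist_force: [-0.1, 0.9, 1.9]
width: 0.0482
grasp_force: 8.0
```

```bash
python3 pitch.py
```

```text
t 25.95 pos [0.5734 0.0057 0.0343] q [-0.18  0.61  0.15  1.89 -0.17  0.68  1.49] tz [-0.031  0.017 -0.999] ty az 80.3 F [-0.1  0.9  1.9] w 0.0482 g 8.0
(np.float64(-85.1), np.float64(1.5), np.float64(34.3))
wrist [(-105, np.float64(0.0365), np.float64(-0.022), np.float64(0.023)), (-90, np.float64(0.0371), np.float64(-0.022), np.float64(0.023)), (-75, np.float64(0.037), np.float64(-0.021), np.float64(0.023)), (-60, np.float64(0.037), np.float64(-0.021), np.float64(0.023)), (-30, np.float64(0.0371), np.float64(-0.022), np.float64(0.022)), (-15, np.float64(0.0371), np.float64(-0.021), np.float64(0.023))] xmin -0.0956
scene [(-105, np.float64(0.0342), np.float64(-0.017), np.float64(0.023)), (-15, np.float64(0.0362), np.float64(-0.018), np.float64(0.021))] xmin -0.0926
```

It is sliding in freely and flat. I'll go a bit farther, then sideways to the fence.

Call:
{"api": "play_rows", "payload": {"increments": [[4,-0.4,0,0,0],[4,-0.8,0,0,0],[4,-1.2,0,0,0],[4,-1.6,0,0,0],[4,-1.7,0,0,0],[4,-1.7,0.1,0,0],[4,-1.7,0.2,0,0],[4,-1.7,0.3,0,0],[4,-1.7,0.4,0,0],[4,-1.7,0.4,0,0]]}}

```text
t: 26.88
tool_pos: [0.5897, 0.0061, 0.0339]
ee_rot: [-0.263, -3.097, -0.021]
wrist_force: [-2.1, -2.0, 4.7]
width: 0.0478
grasp_force: 8.0
```

```bash
python3 pitch.py
```

```text
t 26.88 pos [0.5897 0.0061 0.0339] q [-0.17  0.63  0.15  1.85 -0.17  0.7   1.49] tz [-0.032  0.017 -0.999] ty az 80.3 F [-2.1 -2.   4.7] w 0.0478 g 8.0
(np.float64(-69.0), np.float64(4.6), np.float64(33.9))
wrist [(-90, np.float64(0.0364), np.float64(-0.018), np.float64(0.026)), (-75, np.float64(0.037), np.float64(-0.019), np.float64(0.026)), (-60, np.float64(0.0371), np.float64(-0.018), np.float64(0.026)), (-45, np.float64(0.037), np.float64(-0.018), np.float64(0.025)), (-15, np.float64(0.0371), np.float64(-0.018), np.float64(0.025))] xmin -0.0799
scene [(-90, np.float64(0.0333), np.float64(-0.019), np.float64(0.027)), (-75, np.float64(0.0358), np.float64(-0.008), np.float64(0.026))] xmin -0.0773
```

Call:
{"api": "play_rows", "payload": {"increments": [[4,0,0.1,0,0],[4,0,0.2,0,0],[4,0,0.25,0,0],[4,0,0.25,0,0]]}}

```text
t: 27.32
tool_pos: [0.5907, 0.0088, 0.034]
ee_rot: [-0.263, -3.098, -0.022]
wrist_force: [-1.1, -2.2, 5.6]
width: 0.0481
grasp_force: 8.0
```

```bash
python3 -c "
from h import *
st();print(T(manip.get_obs()['tool_pos']),manip.get_obs()['wrist_torque'])"
```

```text
t 27.32 pos [0.5907 0.0088 0.034 ] q [-0.18  0.63  0.15  1.85 -0.17  0.7   1.48] tz [-0.031  0.017 -0.999] ty az 80.3 F [-1.1 -2.2  5.6] w 0.0481 g 8.0
(np.float64(-68.5), np.float64(7.4), np.float64(34.0)) [-0.79623348  0.25701912  0.02964926]
```

Call:
{"api": "play_rows", "payload": {"increments": [[4,0,0.1,0,0],[4,0,0.2,0,0],[4,0,0.2,0,0]]}}

```text
t: 27.57
tool_pos: [0.5908, 0.0096, 0.0339]
ee_rot: [-0.264, -3.097, -0.02]
wrist_force: [-1.0, -4.8, 6.3]
width: 0.0479
grasp_force: 8.0
```

```bash
python3 -c "
from h import *
st();print(T(manip.get_obs()['tool_pos']),manip.get_obs()['wrist_torque'])"
```

```text
t 27.57 pos [0.5908 0.0096 0.0339] q [-0.18  0.63  0.16  1.85 -0.17  0.7   1.48] tz [-0.032  0.016 -0.999] ty az 80.2 F [-1.  -4.8  6.3] w 0.0479 g 8.0
(np.float64(-68.5), np.float64(8.3), np.float64(33.9)) [-1.17964354  0.336107   -0.13676771]
```

Fence contact: the force rises at TCP y≈8 mm. I'll release, retreat upward and then lean the hand.

Call:
{"api": "play_rows", "payload": {"increments": [[4.0,0,0.1,0,0],[5.0,0,0.1,0,0],[5.8,0,0,0,0],[5.8,0,0,0,0],[5.8,0,0,-1,0],[5.8,0,0,-3,0],[5.8,1,0,-7,0],[4,3,0,-11,0],[2,6,0,-15,0],[1,8,0,-19,0],[0,8,0,-23,0],[0,8,0,-27,0],[0,8,0,-31,0],[0,8,0,-35,0],[0,8,0,-39,0],[0,8,0,-43,0],[0,8,0,-47,0],[0,8,0,-51,0],[0,8,0,-55,0],[0,8,0,-59,0]]}}

```text
t: 29.23
tool_pos: [0.53, 0.015, 0.621]
ee_rot: [-0.262, -3.115, -0.028]
wrist_force: [2.7, -1.0, -3.4]
width: 0.0004
grasp_force: 0.0
```

```bash
python3 pitch.py
```

```text
t 29.23 pos [0.53  0.015 0.621] q [-0.32  0.14  0.29  1.18 -0.06  1.84  1.36] tz [-0.013  0.019 -1.   ] ty az 80.4 F [ 2.7 -1.  -3.4] w 0.0004 g 0.0
(np.float64(-129.4), np.float64(3.5), np.float64(621.0))
wrist [(-90, np.float64(0.037), np.float64(-0.01), np.float64(0.027)), (-75, np.float64(0.0368), np.float64(-0.013), np.float64(0.029)), (-60, np.float64(0.0371), np.float64(-0.013), np.float64(0.029)), (-45, np.float64(0.0368), np.float64(-0.013), np.float64(0.03)), (-30, np.float64(0.0373), np.float64(-0.013), np.float64(0.03)), (-15, np.float64(0.0368), np.float64(-0.013), np.float64(0.027))] xmin -0.0782
scene [(-90, np.float64(0.0348), np.float64(-0.014), np.float64(0.026)), (-75, np.float64(0.035), np.float64(-0.015), np.float64(0.03)), (-60, np.float64(0.0357), np.float64(-0.015), np.float64(0.029)), (-45, np.float64(0.036), np.float64(-0.016), np.float64(0.027)), (-30, np.float64(0.0356), np.float64(-0.004), np.float64(0.03)), (-15, np.float64(0.0364), np.float64(-0.011), np.float64(0.027))] xmin -0.0767
```

Call:
{"api": "play_rows", "payload": {"increments": [[0,0,-3,-4,0],[0,0,-6,-8,0],[0,0,-9,-12,0],[0,0,-12,-16,0],[0,0,-12,-20,0],[0,0,-12,-24,0],[0,0,-12,-28,0],[0,0,-12,-30,0],[0,0,-12,-30,0],[0,0,-12,-30,0],[0,0,-12,-30,0],[0,0,-12,-30,0],[0,0,-12,-30,0],[0,0,-12,-30,0]]}}

```text
t: 30.5
tool_pos: [0.4987, -0.0954, 0.6444]
ee_rot: [0.263, 3.098, 0.017]
wrist_force: [-1.5, -1.1, -0.4]
width: 0.0008
grasp_force: 0.0
```

```bash
python3 -c "
from h import *
st()"
```

```text
t 30.5 pos [ 0.4987 -0.0954  0.6444] q [-0.39  0.07  0.58  1.21 -0.06  1.84  1.58] tz [ 0.034  0.008 -0.999] ty az 80.3 F [-1.5 -1.1 -0.4] w 0.0008 g 0.0
```

Call:
{"api": "play_rows", "payload": {"increments": [[0,-4,0,-4,0],[0,-8,0,-8,0],[0,-12,0,-12,0],[0,-16,0,-16,0],[0,-20,0,-20,0],[0,-24,0,-24,0],[0,-28,0,-28,0],[0,-30,0,-32,0],[0,-30,0,-36,0],[0,-30,0,-40,0]]}}

```text
t: 31.33
tool_pos: [0.6254, -0.1165, 0.6456]
ee_rot: [0.259, 3.042, 0.009]
wrist_force: [0.2, -0.1, 0.8]
width: 0.0004
grasp_force: 0.0
```

```bash
python3 -c "
from h import *
st()"
```

```text
t 31.33 pos [ 0.6254 -0.1165  0.6456] q [ 0.02  0.32  0.19  0.9  -0.08  1.84  1.58] tz [ 0.088 -0.002 -0.996] ty az 80.3 F [ 0.2 -0.1  0.8] w 0.0004 g 0.0
```

Call:
{"api": "play_rows", "payload": {"increments": [[0,0,0,-4,0],[0,0,0,-8,0],[0,0,0,-12,0],[0,0,0,-16,0],[0,0,0,-20,0],[0,0,0,-24,0],[0,0,0,-28,0],[0,0,0,-32,0],[0,0,0,-36,0],[0,0,0,-40,0],[0,0,0,-44,0],[0,0,0,-48,0]]}}

```text
t: 32.33
tool_pos: [0.5561, -0.1049, 0.6924]
ee_rot: [0.255, 2.985, 0.001]
wrist_force: [-0.1, -0.1, -0.3]
width: 0.0004
grasp_force: 0.0
```

```bash
python3 -c "
from h import *
st()"
```

```text
t 32.33 pos [ 0.5561 -0.1049  0.6924] q [-0.12  0.16  0.33  1.   -0.07  1.84  1.58] tz [ 0.144 -0.012 -0.989] ty az 80.3 F [-0.1 -0.1 -0.3] w 0.0004 g 0.0
```

Call:
{"api": "play_rows", "payload": {"increments": [[0,-4,0,-3,0],[0,-8,0,-6,0],[0,-12,0,-10,0],[0,-16,0,-14,0],[0,-20,0,-18,0],[0,-22,0,-22,0],[0,-22,0,-26,0],[0,-18,0,-30,0],[0,-14,0,-34,0],[0,-10,0,-38,0],[0,-6,0,-42,0],[0,0,0,-46,0],[0,0,0,-50,0],[0,0,0,-50,0],[0,0,0,-50,0],[0,0,0,-50,0],[0,0,0,-50,0],[0,0,0,-50,0],[0,0,0,-50,0],[0,0,0,-50,0]]}}

```text
t: 34.0
tool_pos: [0.508, -0.098, 0.7268]
ee_rot: [0.251, 2.927, -0.001]
wrist_force: [-0.7, 0.0, 0.3]
width: 0.0005
grasp_force: 0.0
```

```bash
python3 -c "
from h import *
st()"
```

```text
t 34.0 pos [ 0.508  -0.098   0.7268] q [-0.59  0.03  0.77  1.07 -0.04  1.84  1.57] tz [ 0.201 -0.018 -0.979] ty az 80.3 F [-0.7  0.   0.3] w 0.0005 g 0.0
```

Call:
{"api": "play_rows", "payload": {"increments": [[0,-4,0,-3,0],[0,-8,0,-6,0],[0,-12,0,-10,0],[0,-16,0,-14,0],[0,-20,0,-18,0],[0,-22,0,-22,0],[0,-22,0,-26,0],[0,-22,0,-30,0],[0,-18,0,-34,0],[0,-14,0,-38,0],[0,-10,0,-42,0],[0,-6,0,-46,0],[0,0,0,-50,0],[0,0,0,-54,0],[0,0,0,-58,0],[0,0,0,-62,0],[0,0,0,-66,0],[0,0,0,-70,0],[0,0,0,-74,0],[0,0,0,-78,0]]}}

```text
t: 35.67
tool_pos: [0.4814, -0.0919, 0.7545]
ee_rot: [0.24, 2.872, -0.007]
wrist_force: [0.2, -0.4, -0.4]
width: 0.0007
grasp_force: 0.0
```

```bash
python3 -c "
from h import *
st()"
```

```text
t 35.67 pos [ 0.4814 -0.0919  0.7545] q [-0.03 -0.01  0.15  1.05 -0.    1.84  1.52] tz [ 0.255 -0.026 -0.967] ty az 80.6 F [ 0.2 -0.4 -0.4] w 0.0007 g 0.0
```

Leaned 14.8°, which puts the body corner clear of the visor with 6 mm to spare even for the deepest stop. I'll go down behind the sample.

```bash
python3 -c "
from h import *
to(W(-.125,.008,.13),80.4)"
```

```text
shift cm [12.67 10.77 61.44] roll 0.16 rows 16.0
```

Call:
{"api": "play_rows", "payload": {"increments": [[0,12.7,10.8,61.4,0],[0,12.7,10.8,61.4,0],[0,12.7,10.8,61.4,0],[0,12.7,10.8,61.4,0],[0,12.7,10.8,61.4,0],[0,12.7,10.8,61.4,0],[0,12.7,10.8,61.4,0],[0,12.7,10.8,61.4,0],[0,12.7,10.8,61.4,0],[0,12.7,10.8,61.4,0],[0,12.7,10.8,61.4,0],[0,12.7,10.8,61.4,0],[0,12.7,10.8,61.4,0],[0,12.7,10.8,61.4,0],[0,12.7,10.8,61.4,0],[0,12.7,10.8,61.4,0],[0,12.7,10.8,61.4,0],[0,12.7,10.8,61.4,0]]}}

```text
t: 37.17
tool_pos: [0.5354, 0.017, 0.1295]
ee_rot: [0.244, 2.874, -0.009]
wrist_force: [0.1, -0.7, 0.5]
width: 0.0009
grasp_force: 0.0
```

```bash
python3 pitch.py; python3 -c "
from h import *
to(W(-.107,.008,.0355),80.4)"
```

```text
t 37.17 pos [0.5354 0.017  0.1295] q [-0.15  0.29  0.02  2.15  0.13  0.45  1.16] tz [ 0.253 -0.028 -0.967] ty az 80.4 F [ 0.1 -0.7  0.5] w 0.0009 g 0.0
(np.float64(-124.4), np.float64(6.3), np.float64(129.5))
wrist [(-90, np.float64(0.0354), np.float64(-0.012), np.float64(0.031)), (-75, np.float64(0.037), np.float64(-0.013), np.float64(0.031))] xmin -0.0801
scene [(-90, np.float64(0.0335), np.float64(-0.014), np.float64(0.021)), (-75, np.float64(0.0357), np.float64(-0.015), np.float64(0.028)), (-60, np.float64(0.036), np.float64(-0.016), np.float64(0.028)), (-45, np.float64(0.0364), np.float64(-0.016), np.float64(0.026)), (-30, np.float64(0.0358), np.float64(-0.004), np.float64(0.029)), (-15, np.float64(0.0363), np.float64(-0.012), np.float64(0.027))] xmin -0.0764
shift cm [0.91 0.01 9.66] roll -0.06 rows 3.0
```

Call:
{"api": "play_rows", "payload": {"increments": [[0,1.0,0.1,3,0],[0,1.0,0.1,6,0],[0,1.0,0.1,8,0],[0,1.0,0.1,9,0],[0,1.0,0.1,9.5,0],[0,1.0,0.1,9.5,0],[0,1.0,0.1,9.5,0]]}}

```text
t: 37.85
tool_pos: [0.5511, 0.0168, 0.0358]
ee_rot: [0.246, 2.872, -0.008]
wrist_force: [-0.5, 0.3, 1.3]
width: 0.001
grasp_force: 0.0
```

```bash
python3 -c "
from h import *
st();print(T(manip.get_obs()['tool_pos']));to(W(-.087,.008,.0362));to(W(-.067,.008,.0362));to(W(-.047,.008,.0362))"
```

```text
t 37.85 pos [0.5511 0.0168 0.0358] q [-0.17  0.49  0.05  2.16  0.16  0.24  1.12] tz [ 0.255 -0.027 -0.967] ty az 80.3 F [-0.5  0.3  1.3] w 0.001 g 0.0
(np.float64(-108.9), np.float64(8.7), np.float64(35.8))
shift cm [-2.13 -0.07  0.52] roll 0 rows 1.0
shift cm [-4.06 -0.07  1.04] roll 0 rows 2.0
shift cm [-6.   -0.06  1.55] roll 0 rows 2.0
```

Call:
{"api": "play_rows", "payload": {"increments": [[0,-0.5,-0.05,0.13,0],[0,-1.0,-0.05,0.26,0],[0,-1.4,-0.05,0.36,0],[0,-1.8,-0.05,0.46,0],[0,-2.1,-0.05,0.54,0],[0,-2.4,-0.05,0.62,0],[0,-2.7,-0.05,0.7,0],[0,-3.0,-0.05,0.77,0],[0,-3.3,-0.05,0.85,0],[0,-3.6,-0.05,0.93,0],[0,-3.9,-0.05,1.0,0],[0,-4.2,-0.05,1.08,0],[0,-4.2,-0.05,1.08,0]]}}

```text
t: 38.93
tool_pos: [0.594, 0.0089, 0.0347]
ee_rot: [0.246, 2.873, -0.008]
wrist_force: [-0.1, -0.4, 0.4]
width: 0.0007
grasp_force: 0.0
```

```bash
python3 pitch.py
```

```text
t 38.93 pos [0.594  0.0089 0.0347] q [-0.12  0.54  0.02  2.06  0.15  0.29  1.16] tz [ 0.254 -0.028 -0.967] ty az 80.3 F [-0.1 -0.4  0.4] w 0.0007 g 0.0
(np.float64(-65.2), np.float64(8.1), np.float64(34.7))
wrist [(-90, np.float64(0.0727), np.float64(0.006), np.float64(0.011)), (-60, np.float64(0.0316), np.float64(-0.014), np.float64(0.032))] xmin -0.0886
scene [(-30, np.float64(0.0362), np.float64(-0.001), np.float64(0.029)), (-15, np.float64(0.0361), np.float64(-0.009), np.float64(0.026))] xmin -0.0473
```

Call:
{"api": "play_rows", "payload": {"increments": [[0,-0.2,0,0.04,0],[0,-0.4,0,0.08,0],[0,-0.6,0,0.12,0],[0,-0.75,0,0.16,0],[0,-0.75,0,0.16,0]]}}

```text
t: 39.45
tool_pos: [0.5984, 0.0079, 0.0344]
ee_rot: [0.246, 2.879, -0.01]
wrist_force: [-7.0, 1.6, 5.9]
width: 0.0003
grasp_force: 4.0
```

```bash
python3 -c "
from h import *
st();print(T(manip.get_obs()['tool_pos']))"
```

```text
t 39.45 pos [0.5984 0.0079 0.0344] q [-0.11  0.55  0.02  2.05  0.15  0.3   1.17] tz [ 0.248 -0.028 -0.968] ty az 80.3 F [-7.   1.6  5.9] w 0.0003 g 4.0
(np.float64(-60.8), np.float64(7.9), np.float64(34.4))
```

Call:
{"api": "play_rows", "payload": {"increments": [[0,-0.1,0,0,0],[0,-0.2,0,0,0],[0,-0.2,0,0,0]]}}

```text
t: 39.7
tool_pos: [0.5986, 0.0079, 0.0344]
ee_rot: [0.246, 2.882, -0.01]
wrist_force: [-11.0, 0.6, 8.2]
width: 0.0008
grasp_force: 5.8
```

```bash
python3 pitch.py; python3 - <<'E'
from h import *
c=dict(np.load('scene_l.npz'));cv2.imwrite('pics/s6.png',cv2.resize(c['frame'][195:300,235:355],(686,600),interpolation=cv2.INTER_CUBIC)[:,:,::-1])
E
```

```text
t 39.7 pos [0.5986 0.0079 0.0344] q [-0.11  0.55  0.01  2.04  0.15  0.31  1.17] tz [ 0.245 -0.028 -0.969] ty az 80.4 F [-11.    0.6   8.2] w 0.0008 g 5.8
(np.float64(-60.5), np.float64(7.9), np.float64(34.4))
wrist [(-90, np.float64(0.0712), np.float64(0.006), np.float64(0.007)), (-75, np.float64(0.0742), np.float64(0.006), np.float64(0.007)), (-60, np.float64(0.0315), np.float64(-0.014), np.float64(0.031))] xmin -0.0839
scene [(-30, np.float64(0.0367), np.float64(0.005), np.float64(0.028)), (-15, np.float64(0.0358), np.float64(-0.01), np.float64(0.027))] xmin -0.049
```

It is firmly home: 11 N with no motion, and the stop is about 61 mm in. Next I'll straddle the tail with the leaned hand, square it and press it against the fence.

Call:
{"api": "play_rows", "payload": {"increments": [[0,0.3,0,0,0],[0,0.8,0,0,0],[2,0.8,0,-2,0],[4,0.8,0,-3,0],[6,0.8,0,-3,0],[6,0.8,0,-3,0],[6,0.8,0,-3,0]]}}

```text
t: 40.38
tool_pos: [0.5873, 0.0095, 0.0623]
ee_rot: [0.246, 2.874, -0.009]
wrist_force: [-0.2, -0.1, 0.2]
width: 0.0322
grasp_force: 0.0
```

```bash
python3 pitch.py; python3 - <<'E'
from h import *
to(W(-.051,.008,.0348),80.4)
E
```

```text
t 40.38 pos [0.5873 0.0095 0.0623] q [-0.11  0.48  0.01  2.07  0.14  0.34  1.17] tz [ 0.253 -0.028 -0.967] ty az 80.3 F [-0.2 -0.1  0.2] w 0.0322 g 0.0
(np.float64(-72.0), np.float64(7.6), np.float64(62.3))
wrist [(-75, np.float64(0.0717), np.float64(-0.01), np.float64(0.023)), (-60, np.float64(0.0351), np.float64(-0.01), np.float64(0.024)), (-45, np.float64(0.037), np.float64(-0.011), np.float64(0.025)), (-30, np.float64(0.037), np.float64(-0.013), np.float64(0.028)), (-15, np.float64(0.037), np.float64(-0.015), np.float64(0.029))] xmin -0.0676
scene [(-30, np.float64(0.0359), np.float64(-0.004), np.float64(0.029)), (-15, np.float64(0.0364), np.float64(-0.014), np.float64(0.028))] xmin -0.0465
shift cm [-1.38  0.01  3.15] roll -0.07 rows 1.0
```

Call:
{"api": "play_rows", "payload": {"increments": [[6,-1.0,0,0,0],[6,-2.1,0,0,0],[6,-2.1,0,0,0],[6,-2.1,0,0,0],[6,-2.1,0,0,0],[6,-1.8,0,1.2,0],[6,-1.6,0,2.2,0],[6,-1.4,0,3.1,0],[6,-1.4,0,3.1,0],[5,-1.4,0,3.1,0],[4,-1.4,0,3.1,0],[4,-1.4,0,3.1,0],[4,-1.4,0,3.1,0]], "squeeze": 6}}

```text
t: 41.57
tool_pos: [0.6079, 0.0064, 0.0357]
ee_rot: [0.246, 2.875, -0.009]
wrist_force: [-0.6, 0.0, -0.4]
width: 0.0479
grasp_force: 6.0
```

```bash
python3 pitch.py
```

```text
t 41.57 pos [0.6079 0.0064 0.0357] q [-0.1   0.56  0.01  2.03  0.15  0.31  1.17] tz [ 0.252 -0.028 -0.967] ty az 80.3 F [-0.6  0.  -0.4] w 0.0479 g 6.0
(np.float64(-51.2), np.float64(8.0), np.float64(35.7))
wrist [(-60, np.float64(0.0354), np.float64(-0.015), np.float64(0.029)), (-45, np.float64(0.0373), np.float64(-0.015), np.float64(0.029)), (-30, np.float64(0.0372), np.float64(-0.015), np.float64(0.029)), (-15, np.float64(0.0372), np.float64(-0.015), np.float64(0.029))] xmin -0.0512
scene [(-15, np.float64(0.0366), np.float64(-0.014), np.float64(0.027))] xmin -0.0066
```

Call:
{"api": "play_rows", "payload": {"increments": [[4,0,0.1,0,0],[4,-0.1,0.2,0,0],[4,-0.15,0.25,0,0],[4,-0.15,0.25,0,0]]}}

```text
t: 42.0
tool_pos: [0.6082, 0.0075, 0.0356]
ee_rot: [0.248, 2.878, -0.011]
wrist_force: [-3.8, -2.5, 0.9]
width: 0.0476
grasp_force: 6.0
```

```bash
python3 pitch.py
```

```text
t 42.0 pos [0.6082 0.0075 0.0356] q [-0.11  0.56  0.01  2.02  0.15  0.32  1.17] tz [ 0.248 -0.029 -0.968] ty az 80.2 F [-3.8 -2.5  0.9] w 0.0476 g 6.0
(np.float64(-51.0), np.float64(9.1), np.float64(35.6))
wrist [(-60, np.float64(0.0353), np.float64(-0.014), np.float64(0.03)), (-45, np.float64(0.0371), np.float64(-0.014), np.float64(0.03)), (-30, np.float64(0.0372), np.float64(-0.015), np.float64(0.03)), (-15, np.float64(0.0371), np.float64(-0.015), np.float64(0.03))] xmin -0.0511
scene [(-15, np.float64(0.0364), np.float64(-0.015), np.float64(0.027))] xmin -0.0056
```

Call:
{"api": "play_rows", "payload": {"increments": [[4,0,0.1,0,0],[4,0,0.2,0,0],[4,0,0.2,0,0]]}}

```text
t: 42.35
tool_pos: [0.6081, 0.0078, 0.0355]
ee_rot: [0.251, 2.879, -0.014]
wrist_force: [-5.0, -5.5, 0.3]
width: 0.0475
grasp_force: 6.1
```

```bash
python3 pitch.py
```

```text
t 42.35 pos [0.6081 0.0078 0.0355] q [-0.11  0.56  0.02  2.02  0.15  0.32  1.17] tz [ 0.248 -0.031 -0.968] ty az 80.1 F [-5.  -5.5  0.3] w 0.0475 g 6.1
(np.float64(-51.2), np.float64(9.4), np.float64(35.5))
wrist [(-60, np.float64(0.0352), np.float64(-0.014), np.float64(0.031)), (-45, np.float64(0.0371), np.float64(-0.014), np.float64(0.03)), (-30, np.float64(0.0371), np.float64(-0.014), np.float64(0.03)), (-15, np.float64(0.0371), np.float64(-0.015), np.float64(0.029))] xmin -0.0514
scene [(-15, np.float64(0.0366), np.float64(-0.014), np.float64(0.026))] xmin -0.0074
```

Tail flush: the force rises against the fence at y≈9 and the sample stays home. I'll release gently and back out.

Call:
{"api": "play_rows", "payload": {"increments": [[4,0,-0.15,0,0],[4.6,0,-0.25,0,0],[5.4,0,-0.25,0,0],[5.8,0,-0.25,0,0],[5.8,0.2,-0.25,0,0],[5.8,0.2,-0.25,-1,0],[5.8,0.2,-0.25,-3,0],[5.8,1,-0.25,-7,0],[6.5,2,-0.25,-11,0],[6.5,2,-0.25,-15,0],[6.5,2,-0.25,-19,0],[6.5,2,-0.25,-21,0],[6.5,2,-0.25,-21,0],[6.5,2,-0.25,-21,0]]}}

```text
t: 43.62
tool_pos: [0.5386, 0.0176, 0.2368]
ee_rot: [0.245, 2.87, -0.007]
wrist_force: [-0.0, 0.0, -1.4]
width: 0.065
grasp_force: 0.0
```

```bash
python3 pitch.py; python3 - <<'E'
from h import *
R=cv2.Rodrigues(manip.get_obs()['ee_rot'])[0];b=np.array([.557,-.124,.206]);tz=R[:,2]
to(b+.011*tz-.09*tz,80.4); to(b+.011*tz,80.4)
E
```

```text
t 43.62 pos [0.5386 0.0176 0.2368] q [-0.11  0.14 -0.03  2.05  0.1   0.7   1.2 ] tz [ 0.257 -0.027 -0.966] ty az 80.4 F [-0.   0.  -1.4] w 0.065 g 0.0
(np.float64(-121.3), np.float64(7.4), np.float64(236.8))
wrist [(-60, np.float64(0.0364), np.float64(-0.014), np.float64(0.03)), (-45, np.float64(0.0371), np.float64(-0.014), np.float64(0.03)), (-30, np.float64(0.037), np.float64(-0.014), np.float64(0.029)), (-15, np.float64(0.037), np.float64(-0.014), np.float64(0.028))] xmin -0.051
scene [(-60, np.float64(0.034), np.float64(-0.015), np.float64(0.026)), (-45, np.float64(0.0363), np.float64(-0.016), np.float64(0.027)), (-30, np.float64(0.0364), np.float64(-0.004), np.float64(0.028)), (-15, np.float64(0.0362), np.float64(-0.011), np.float64(0.028))] xmin -0.048
shift cm [ -3.51 -13.63  -4.32] roll -0.06 rows 4.0
shift cm [ -3.51 -13.63   4.68] roll -0.06 rows 4.0
```

Call:
{"api": "play_rows", "payload": {"increments": [[6.5,-1,0,-5,0],[6.5,-2,-3,-6,0],[6.5,-3.5,-7,-6,0],[6.5,-3.5,-11,-5,0],[6.5,-3.5,-13.6,-4.3,0],[6.5,-3.5,-13.6,-4.3,0],[6.5,-3.5,-13.6,-4.3,0],[6.5,-3.5,-13.6,-1,0],[6.5,-3.5,-13.6,2,0],[6.5,-3.5,-13.6,4,0],[6.5,-3.5,-13.6,4.7,0],[6.5,-3.5,-13.6,4.7,0],[6.5,-3.5,-13.6,4.7,0]]}}

```text
t: 44.8
tool_pos: [0.5607, -0.1229, 0.1958]
ee_rot: [0.244, 2.875, -0.008]
wrist_force: [0.1, -0.2, 0.0]
width: 0.0652
grasp_force: 0.0
```

```bash
python3 - <<'E'
from h import *
st();print(T(manip.get_obs()['tool_pos']))
R=cv2.Rodrigues(manip.get_obs()['ee_rot'])[0];b=np.array([.557,-.124,.206]);tz=R[:,2]
to(b+.011*tz,80.4)
B=lambda q:np.array([-.15*np.cos(.75-q),.15*np.sin(.75-q)])
for q in(.1,.2,.3,.4,.5,.6,.7,.75,.8):
    d=B(q)-B(0); print(q,(R.T@(d[0]*TX+[0,0,d[1]])*100).round(2))
c=cap('wrist');cv2.imwrite('pics/w7.png',c['frame'][:,:,::-1])
E
```

```text
t 44.8 pos [ 0.5607 -0.1229  0.1958] q [ 0.09  0.25  0.09  2.02 -0.07  0.62  1.62] tz [ 0.252 -0.027 -0.967] ty az 80.4 F [ 0.1 -0.2  0. ] w 0.0652 g 0.0
(np.float64(-76.2), np.float64(-127.4), np.float64(195.8))
shift cm [ 0.07 -0.15  0.02] roll 0.03 rows 1.0
0.1 [ 1.22 -0.02  0.86]
0.2 [ 2.36 -0.04  1.85]
0.3 [ 3.39 -0.06  2.94]
0.4 [ 4.3  -0.08  4.13]
0.5 [ 5.09 -0.1   5.4 ]
0.6 [ 5.75 -0.13  6.75]
0.7 [ 6.27 -0.15  8.15]
0.75 [ 6.48 -0.16  8.87]
0.8 [ 6.65 -0.17  9.6 ]
```

Close on the ball (shift y −0.1), then follow the arc.

Call:
{"api": "play_rows", "payload": {"increments": [[4,0,-0.1,0,0],[2,0,-0.1,0,0],[2,0,-0.1,0,0],[2,0,-0.1,0,0],[2,0,-0.1,0,0],[2,0,-0.1,0,0]], "squeeze": 20}}

```text
t: 45.35
tool_pos: [0.5603, -0.1245, 0.196]
ee_rot: [0.246, 2.874, -0.008]
wrist_force: [0.7, 9.4, 1.4]
width: 0.0275
grasp_force: 9.5
```

Call:
{"api": "play_rows", "payload": {"increments": [[2,0.6,0,0.4,0],[2,1.2,0,0.9,0],[2,1.8,0,1.3,0],[2,2.4,0,1.9,0],[2,2.9,0,2.4,0],[2,3.4,0,2.9,0],[2,3.9,0,3.5,0],[2,4.3,0,4.1,0],[2,4.7,0,4.75,0],[2,5.1,0,5.4,0],[2,5.4,0,6.1,0],[2,5.75,0,6.75,0],[2,6.0,0,7.4,0],[2,6.0,0,7.4,0]]}}

```text
t: 46.52
tool_pos: [0.5211, -0.1174, 0.1074]
ee_rot: [0.247, 2.876, -0.009]
wrist_force: [1.9, -1.1, -2.2]
width: 0.0267
grasp_force: 20.0
```

```bash
cat > lev.py <<'E'
from h import *
st();o=manip.get_obs();R=cv2.Rodrigues(o['ee_rot'])[0];b=T(o['tool_pos']-.011*R[:,2]);print(b,'q',.75-np.arctan2(b[2]-105,30-b[0]),'r',np.hypot(b[2]-105,30-b[0]))
E
python3 lev.py
```

```text
t 46.52 pos [ 0.5211 -0.1174  0.1074] q [ 0.11  0.33  0.06  2.17 -0.09  0.38  1.65] tz [ 0.251 -0.028 -0.968] ty az 80.3 F [ 1.9 -1.1 -2.2] w 0.0267 g 20.0
(np.float64(-118.8), np.float64(-128.8), np.float64(118.1)) q 0.6621887625882104 r 149.37553347185076
```

Call:
{"api": "play_rows", "payload": {"increments": [[2,0.1,0,0.3,0],[2,0.2,0,0.6,0],[2,0.3,0,0.9,0],[2,0.37,0,1.2,0],[2,0.37,0,1.2,0]]}}

```text
t: 46.93
tool_pos: [0.5207, -0.1173, 0.0964]
ee_rot: [0.247, 2.875, -0.009]
wrist_force: [-5.9, -2.2, 9.1]
width: 0.0268
grasp_force: 20.0
```

```bash
python3 lev.py
```

```text
t 46.93 pos [ 0.5207 -0.1173  0.0964] q [ 0.12  0.35  0.06  2.18 -0.1   0.36  1.66] tz [ 0.252 -0.028 -0.967] ty az 80.3 F [-5.9 -2.2  9.1] w 0.0268 g 20.0
(np.float64(-119.3), np.float64(-128.7), np.float64(107.0)) q 0.7366049539156325 r 149.31339524637434
```

Call:
{"api": "play_rows", "payload": {"increments": [[2,0.08,0,0.2,0],[2,0.1,0,0.4,0],[2,0.15,0,0.6,0],[2,0.15,0,0.6,0]]}}

```text
t: 47.27
tool_pos: [0.5214, -0.1174, 0.0919]
ee_rot: [0.247, 2.873, -0.009]
wrist_force: [-11.4, -1.3, 23.2]
width: 0.0264
grasp_force: 20.0
```

```bash
python3 lev.py
```

```text
t 47.27 pos [ 0.5214 -0.1174  0.0919] q [ 0.12  0.36  0.05  2.18 -0.1   0.34  1.66] tz [ 0.254 -0.028 -0.967] ty az 80.3 F [-11.4  -1.3  23.2] w 0.0264 g 20.0
(np.float64(-118.6), np.float64(-128.7), np.float64(102.6)) q 0.7661493361744632 r 148.61937962459675
```

Call:
{"api": "play_rows", "payload": {"increments": [[2,0,0,0.2,0],[2,0,0,0.3,0],[2,0,0,0.3,0]]}}

```text
t: 47.52
tool_pos: [0.5222, -0.1175, 0.0895]
ee_rot: [0.247, 2.872, -0.009]
wrist_force: [-13.5, -1.3, 28.3]
width: 0.0264
grasp_force: 20.0
```

```bash
python3 lev.py
```

```text
t 47.52 pos [ 0.5222 -0.1175  0.0895] q [ 0.12  0.37  0.05  2.18 -0.1   0.34  1.66] tz [ 0.254 -0.028 -0.967] ty az 80.3 F [-13.5  -1.3  28.3] w 0.0264 g 20.0
(np.float64(-117.8), np.float64(-128.7), np.float64(100.1)) q 0.7831407710497225 r 147.88120232132277
```

Clamped (about 28 N at 0.78 rad). I'll unload, release and withdraw.

Call:
{"api": "play_rows", "payload": {"increments": [[2,-0.1,0,-0.3,0],[3.2,-0.15,0,-0.5,0],[4.5,-0.15,0,-0.5,0],[6,-0.15,0,-0.5,0],[6.5,-0.15,0,-0.5,0],[6.5,-0.15,0,-2.5,0],[6.5,0,0,-6,0],[6.5,0,0,-10,0],[6.5,0,0,-14,0],[6.5,0,0,-18,0],[6.5,4,0,-20,0],[6.5,8,0,-20,0],[6.5,10,0,-20,0],[6.5,10,0,-20,0],[6.5,10,0,-20,0]]}}

```text
t: 48.77
tool_pos: [0.3758, -0.0943, 0.2554]
ee_rot: [0.245, 2.873, -0.008]
wrist_force: [0.0, -0.1, -0.5]
width: 0.0645
grasp_force: 0.0
```

```bash
python3 pitch.py; python3 - <<'E'
from h import *
t=cap('top');s=cap('scene');np.savez('topF.npz',**t)
cv2.imwrite('pics/f.png',np.hstack([cv2.resize(t['frame'][90:290,100:400],(400,300)),cv2.resize(s['frame'][160:310,180:380],(400,300))])[:,:,::-1])
# knob height, and bystander shift between first and last top views
P=cloud(t);x=(P-TO)@TX;y=(P-TO)@TY
m=(abs(y+.13)<.016)&(x>-.14)&(x<-.07)&(P[...,2]>.07)&(P[...,2]<.2);print('knob',m.sum(),np.median(x[m]),np.percentile(P[...,2][m],[50,90]))
a=dict(np.load('top0.npz'))['frame']
for n,(x0,y0,x1,y1) in dict(tilel=(160,168,202,226),tileS=(212,172,260,220),mug=(226,116,266,160),pens=(165,100,210,162),tape=(146,238,183,272),paint=(188,242,220,274)).items():
    d=cv2.phaseCorrelate(np.float32(cv2.cvtColor(a[y0:y1,x0:x1],cv2.COLOR_RGB2GRAY)),np.float32(cv2.cvtColor(t['frame'][y0:y1,x0:x1],cv2.COLOR_RGB2GRAY)));print(n,np.round(d[0],2),round(d[1],2))
E
```

```text
t 48.77 pos [ 0.3758 -0.0943  0.2554] q [ 0.09 -0.19  0.07  2.32 -0.    0.75  1.56] tz [ 0.254 -0.027 -0.967] ty az 80.4 F [ 0.  -0.1 -0.5] w 0.0645 g 0.0
(np.float64(-263.2), np.float64(-130.0), np.float64(255.4))
knob 175 -0.11651734334233237 [0.11510366 0.12233346]
tilel [0.57 0.1 ] 0.97
tileS [-0.05  0.06] 0.92
mug [-0.05  0.4 ] 0.89
pens [ 0.57 -0.01] 0.99
tape [ 0. -0.] 1.0
paint [-0.08 -0.06] 0.85Traceback (most recent call last):
  File "pitch.py", line 9, in <module>
    pitch()
    ~~~~~^^
  File "pitch.py", line 8, in pitch
    print(n,[(int(l*1000),np.median(z[k]).round(4),*np.percentile(y[k],[3,97]).round(3)) for l in np.arange(-.15,0,.015) if (k:=m&(x>=l)&(x<l+.015)).sum()>8], 'xmin',np.percentile(x[m],1).round(4))
                                                                                                                                                                      ~~~~~~~~~~~~~^^^^^^^^
    return _quantile_unchecked(
        a, q, axis, out, overwrite_input, method, keepdims, weights)
    return _ureduce(a,
                    func=_quantile_ureduce_func,
    ...<5 lines>...
                    overwrite_input=overwrite_input,
                    method=method)
    r = func(a, **kwargs)
    result = _quantile(arr,
                       quantiles=q,
    ...<2 lines>...
                       out=out,
                       weights=wgt)
    slices_having_nans = np.isnan(arr[-1, ...])
                                  ~~~^^^^^^^^^
IndexError: index -1 is out of bounds for axis 0 with size 0
```

View pics/f.png

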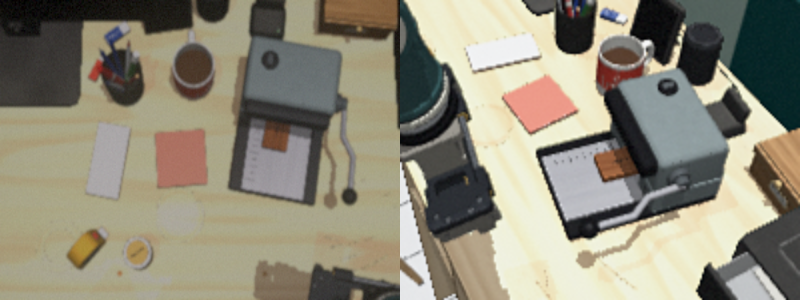

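The final view shows the sample squarely in the throat at left-panel (275,137), the lever down at (350,196), the bystanders in place and the hand clear.

```bash
python3 - <<'E'
from h import *
c=dict(np.load('topF.npz'));P=cloud(c);hsv=cv2.cvtColor(c['frame'],cv2.COLOR_RGB2HSV);x=(P-TO)@TX;y=(P-TO)@TY
m=(hsv[...,0]<15)&(hsv[...,1]>90)&(abs(y)<.05)&(x>-.12)&(x<0)&(P[...,2]>.015)&(P[...,2]<.06)
print(np.percentile(x[m],[2,98]),np.percentile(y[m],[2,98]),np.median(P[...,2][m]))
print(ticket.job_done())
E
```

```text
[-0.0492796  -0.00489404] [-0.0122871   0.03130418] 0.03570448783962536
the job is handed in; nothing more can be done
None
```

The job is handed in: the sample lies flat, fed home against the back stop (about 61 mm in) and against the side fence. The clamp lever is down at about 0.78 rad, the hand is clear, and no other object visibly moved; the sample was briefly gripped and re-placed before the lever was raised, and its nose bumped the throat once (22 N).

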